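# Reload the V-nail tray of a bench underpinner

## Robot

A 6-joint arm with a two-finger parallel gripper is mounted at the origin on the work surface. World frame = base frame: x ahead of the robot, y to its left, z up, the work surface at z = 0. Lengths are in m, angles in degrees, forces in N, time in s.
With the tool pointing down it reaches from about 0.3 to 0.875 m from the base axis. Payload 6.4 kg.
Tool frame: the origin (TCP) lies midway between the tips of the shut fingers; the grasp point (between the pads) lies 19 mm behind it; z points along the fingers, y is the direction in which the jaws open and shut (so a half turn about z gives the same grasp; the last joint's range is limited). The gripper opens to 85 mm and grips with 20 to 120 N. Pads are 22 mm wide; open, the fingers measure 114 mm over their backs; the gripper's body (76 mm by 85 mm) begins 54 mm behind the grasp point. The pads swing forward as they close: fully open they stand 13 mm farther back than shut.
Start: joints at [-83.211, 10.359, 92.074, -0, 77.567, -11.82], TCP at [0.184, -0.545, 0.2] pointing down, gripper open.
Joint ranges: [-171.53, 171.53], [-51.25, 118.39], [17.06, 147.69], [-65.23, 245.23], [0, 150.52], [-178.68, 178.68]. Speed limits (degrees/s): [147.25, 147.25, 172.46, 180, 180, 180].

## Interface

Orientations are given as a 3x3 rotation matrix whose columns are the frame's x, y, z axes.
In Python, from cell import manip gives the robot as it stands.
- The arm moves only by the tool drive_tool, never from a script. Its argument "rows" is a list of rows, each a list of 3 entries, a list of its own where there are three numbers: the opening, from 0 (shut) to 1 (fully open), then the shift along the tool's x, y, z in mm, then the turn about the tool's z in rad. A call has 1 to 12 rows; each row is the pose to reach, as a shift and turn from the pose commanded when the call began, along the tool's axes at that moment; what a row does not reach only later rows make up. A row lasts 1/12 s, in which the tool goes at most 41.7 mm and 7.16 degrees, less where a joint would pass 70% of its speed; a pose out of reach is approached as far as the arm can. A call with a gripper value outside its range is refused whole. The fingers move at their own pace and stop on an object; the grip force is fixed at half the most. Time passes only in rows, so rows that repeat a pose let the fingers close. It gives the time, the measured TCP pose, the force and the opening at its end, in the units of the state.
- manip.state(): the state, without advancing time (a new reading comes with each control period).
- manip.camera(name): name is "scene" or "top"; returns the picture (384x512x3 uint8, red, green, blue); there is no depth.
- manip.camera_model(name): a dict with "fovy" (degrees; the focal length in pixels is half the picture's height over the tangent of half this angle, whatever the lens; pixels are square), "cx", "cy" (the principal point, pixels), "world_from_camera" (4x4, takes a point from camera to world coordinates). Camera axes: x right, y up, looking along -z (the intrinsics and any distortion apply to the point x, -y, -z); pixel columns grow to the right and rows downward; lengths in m; the calibration is good to about 2 mm. A picture is of the moment at which its call begins. camera_model takes no time and is no camera call.
- manip.finish_job(): hands the job in, once; it reports no verdict.
The state is a dict: "t": time; "joints": joint angles; "qvel": joint speeds; "effort": joint torques, N m; "tool_pos": TCP position; "tcp_rot": TCP orientation; "wrist_force": force on the tool from outside, world axes, zero at the start; "moment": the same for the moment, N m; "gripper_width": finger opening in m.
Only numpy, scipy, OpenCV 4.12 (cv2) and the standard library are available. Lean on these libraries where they do the work, as an engineer would, in place of code of your own. Each camera call takes 0.05 s, during which the arm holds its last target.

## Task

Reload the frame joiner with the taller stick of V-nails: press its sprung release so that the nail tray pops out, lay that stick down flat in the tray's channel with its pointed nose towards the machine, and push the tray home until it clicks and stays shut. Go gently - no hard pressing or ramming of the release, the tray or the nails - and leave the other stick and everything else on the bench where it lies.

Things in the scene. Friction and masses are not known exactly. Their poses are not given: they have to be found in the camera images.
- tray (a joint): Travel of the sprung nail tray (m): 0 = home and latched, 0.090 = popped right out (stop), about 1 s after release. Springs push it out: 1.5 N when out, some 7 to 8 N as it rides over the bolt (15 to 5 mm from home), rising to 12 N at 0, where the bolt clicks; a rigid stop 2 mm beyond is met at 15 N. Over 20 N is ramming. Short of the click it springs out again when let go.
- release (a joint): Travel of the release plunger (m): 0 = up, 0.010 = fully down (rigid stop). About 2 N starts it; the tray is let go about 7 mm down, at about 5 N. It springs up again when let go.
- release_top (a point): Centre of the top of the release plunger, a bare steel cap 24 mm across in a dark collar, 14 mm above the joiner's deck (82 mm above the bench) near a front corner: 65 mm sideways (joiner +y) from the tray's centre line, 28 mm behind the front face. Pressed straight down; the point moves with it. z up.
- tray_front (a point): Centre of the outer face of the tray's front panel, a flat aluminium plate 80 mm wide, 40 mm high, 10 mm thick with a dark strip; lower edge 18 mm, upper edge 58 mm above the bench. +x points into the machine (the direction to push; the tray comes out along -x), z up. At home the outer face is 12 mm in front of the machine's front face.
- tray_channel (a point): Centre of the floor of the tray's nail channel, 51 mm behind the panel's outer face, 30 mm above the bench; +x along it towards the machine, z up. 82 mm long, from the panel to a 4 mm high rear stop, and 16 mm wide: steel side walls 4 mm high, then lips flared out up to 8 mm above the floor, 20.5 mm apart at the top. Moves with the tray.
- joiner: The bench underpinner (frame joiner), fixed: grey, 270 mm deep (x), 240 mm wide (y); origin amid its footprint on the bench, +x front to back, front face at x = -0.130. Aluminium deck 68 mm above the bench; on it, from 100 mm behind the front face, a 90 degree fence 34 mm high and, from 145 mm, a column and clamp arm up to 260 mm above the bench.
- tall_stick_center (a point): Centre of the taller stick of V-nails (the one to load), a steel bar 70 mm long, 13 mm wide, 15 mm high, about 60 g, lying on the bench: the point is half-way up (7.5 mm above its underside). +x along it to the pointed nose, z up. The other end is notched. At the start the nose points roughly to the robot's right (world -y).
- tall_stick_nose (a point): Tip of the pointed nose of the taller stick, half-way up; 35 mm from its centre.
- low_stick: The other stick of V-nails, not to be used: only 7 mm high and 42 mm long, 13 mm wide; origin at the centre of its underside. Leave it.
- sample_a: Gilt corner sample, an L of moulding with two arms of 105 mm, 20 mm high; origin under the corner, arms along +x and +y. Leave it.
- sample_b: Gilt corner sample with arms of 90 mm, 20 mm high; origin under the corner, arms along +x and +y. Leave it.
- sample_c: Gilt corner sample with arms of 115 mm, 20 mm high; origin under the corner, arms along +x and +y. Leave it.
- square: Aluminium mitre square, stock 130 mm long (x) and 18 mm thick with a 200 mm blade at 45 degrees towards +x, +y; origin under the middle of the stock. Leave it.
- mallet: Wooden mallet lying on its side, pale head 65 x 115 x 60 mm high, handle 190 mm long from the head towards -x; origin under the head. Leave it.
- awl: Black steel awl lying on the bench, 190 mm long, 26 mm high; origin under the front end of its handle, point to +x. Leave it.
Not all that is in view belongs to the job. What is shaped like the part that bears tall_stick_center but blue or yellow is not meant.

How it is judged:
By the outcome, as a careful person would: the job done as asked, in the order asked, and still so for the second after the job is handed in, with the robot touching nothing.
It also fails if it takes over 67 s, if anything falls off the work surface, if the arm or the gripper's body presses on something with over 40 N, if the wrist force passes 120 N, or if a joint passes its speed limit or range.

## Working session

There is one attempt and no reset: what is moved stays moved. The work goes in short steps, Python scripts to look and compute and a tool call to move; the robot and the scene stay as the last step left them, time stands still between calls to the robot, and variables do not carry over. Pictures are saved under pics/ and viewed, and the job is handed in when it is done.

Besides the shell and the picture viewer there is one more tool, called after "Request:" as a command line: name --argument value ..., lists and objects as JSON in quotes. drive_tool: Moves the arm, as the interface text tells. Its arguments: {"type":"object","properties":{"rows":{"type":"array","items":{"type":"array"}}},"required":["rows"]}

```bash
ls; mkdir -p pics
cat > h.py <<'E'
import numpy as np, cv2
from cell import manip
def snap(n,f):
    im=manip.camera(n); cv2.imwrite(f,im[:,:,::-1]); return im
def ray(n,u,v):
    m=manip.camera_model(n); T=np.array(m["world_from_camera"]); f=192/np.tan(np.radians(m["fovy"])/2)
    p=np.array([[[u,v]]],float); K=np.array([[f,0,m["cx"]],[0,f,m["cy"]],[0,0,1]])
    d=m.get("distortion",None)
    x,y=(cv2.undistortPoints(p,K,np.array(d,float)) if d is not None else cv2.undistortPoints(p,K,None))[0,0]
    return T[:3,3],T[:3,:3]@np.array([x,-y,-1.])
def onz(n,u,v,z):
    o,d=ray(n,u,v); return o+d*(z-o[2])/d[2]
def two(p1,p2):
    o1,d1=ray(*p1);o2,d2=ray(*p2)
    A=np.stack([d1,-d2],1); s=np.linalg.lstsq(A,o2-o1,rcond=None)[0]
    a=o1+s[0]*d1;b=o2+s[1]*d2
    return (a+b)/2,np.linalg.norm(a-b)
E
python3 - <<'E'
from h import *
for n in("scene","top"):
    print(n,{k:(np.round(v,4).tolist() if k!="x" else v) if not isinstance(v,str) else v for k,v in manip.camera_model(n).items()})
    snap(n,f"pics/{n}0.png")
print(manip.state())
E
```

```text
pics
scene {'fovy': 43.7111, 'cx': 250.698, 'cy': 193.2074, 'world_from_camera': [[0.3009, -0.6731, 0.6756, 1.3293], [0.9537, 0.2118, -0.2137, -0.0974], [0.0007, 0.7086, 0.7056, 0.8672], [0.0, 0.0, 0.0, 1.0]]}
top {'fovy': 53.0208, 'cx': 256.8966, 'cy': 192.6161, 'world_from_camera': [[0.0606, 0.9768, -0.2054, 0.3958], [-0.9982, 0.0593, -0.0123, 0.161], [0.0001, 0.2057, 0.9786, 0.9338], [0.0, 0.0, 0.0, 1.0]]}
{'t': 0.1, 'joints': array([-8.32111693e+01,  1.03991014e+01,  9.21274508e+01,  2.08967202e-03,
        7.75661460e+01, -1.18213314e+01]), 'qvel': array([ 0.03688432, -0.02978089, -0.11632721,  0.0216269 , -0.09350045,
        0.02946451]), 'effort': array([ 3.51207882e-04, -4.45877945e+01, -3.52237022e+01, -3.55899183e-04,
        4.11435452e-03,  7.19482244e-06]), 'tool_pos': array([ 0.18344895, -0.54437056,  0.19964704]), 'tcp_rot': array([[ 9.47714368e-01,  3.19119809e-01, -1.55884869e-04],
       [ 3.19119636e-01, -9.47713070e-01,  1.61075611e-03],
       [ 3.66290053e-04, -1.57628263e-03, -9.99998691e-01]]), 'wrist_force': array([-0.24715816, -0.2809638 ,  0.65407448]), 'moment': array([-0.02037073, -0.01815571,  0.00829429]), 'gripper_width': 0.08547929240292337}
```

View pics/scene0.png

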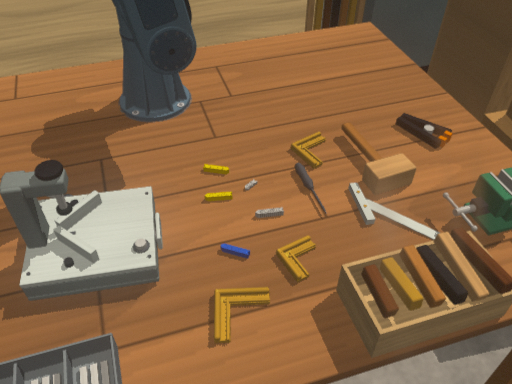

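View pics/top0.png

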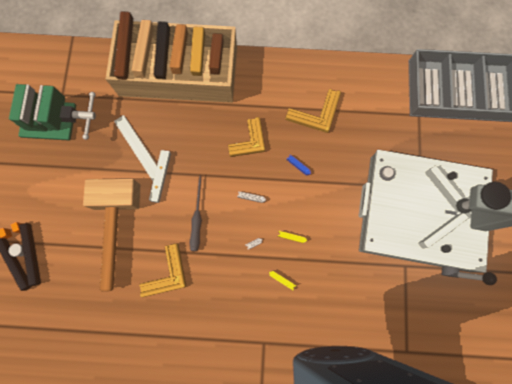

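Run:
```python
import cv2,numpy as np
s=cv2.imread('pics/scene0.png');t=cv2.imread('pics/top0.png')
a=cv2.resize(s[170:225,235:300],(520,440),interpolation=cv2.INTER_CUBIC)[:, :]
b=cv2.resize(t[180:260,225:280],None,fx=5,fy=5,interpolation=cv2.INTER_CUBIC)
b=np.vstack([b,np.zeros((40,275,3),np.uint8)])[:440]
cv2.imwrite('pics/c1.png',np.hstack([a,b]))
a=cv2.resize(s[180:300,15:175],(480,360),interpolation=cv2.INTER_CUBIC)
b=cv2.resize(t[140:290,350:510],(320,300),interpolation=cv2.INTER_CUBIC)
b=np.vstack([b,np.zeros((60,320,3),np.uint8)])
cv2.imwrite('pics/c2.png',np.hstack([a,b]))
```

```text
(no output)
```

View pics/c1.png

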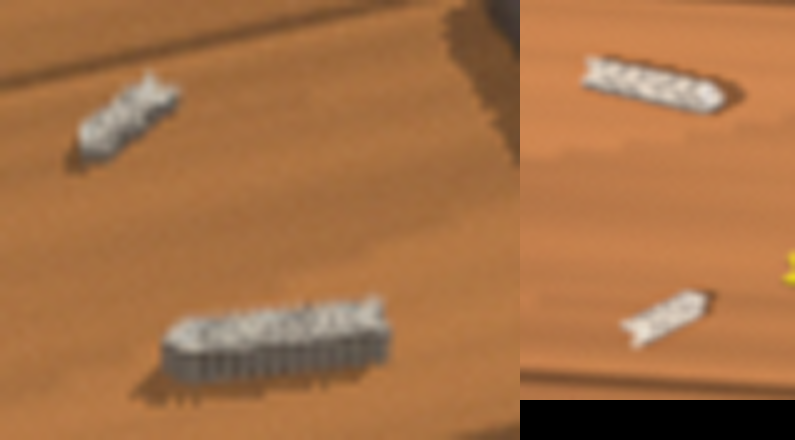

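View pics/c2.png

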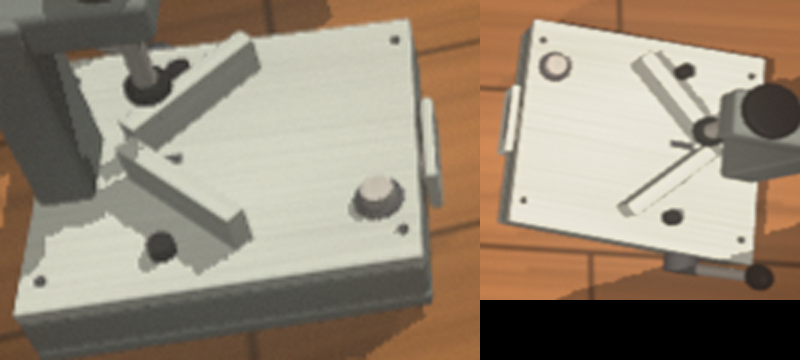

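Candidates: white long stick top(252,197)/scene(269,212); white short stick top(254,243)/scene(250,185) (low one); blue top(300,165); yellow top(293,237) and (283,280). The crop shows the long white one clearly standing taller, with its nose to the image right (world −y): that's the one. Release cap: top(388,173).

Run:
```python
from h import *
s=cv2.imread('pics/scene0.png');t=cv2.imread('pics/top0.png')
def mask(im,x0,y0,x1,y1,vmin,smax):
    h=cv2.cvtColor(im,cv2.COLOR_BGR2HSV); m=((h[...,2]>vmin)&(h[...,1]<smax)).astype(np.uint8)
    o=np.zeros_like(m);o[y0:y1,x0:x1]=m[y0:y1,x0:x1];return o
# stick, top view
m=mask(t,230,185,275,212,120,70)
ys,xs=np.nonzero(m);print('top stick px',len(xs),xs.mean(),ys.mean(),cv2.minAreaRect(np.c_[xs,ys].astype(np.float32)))
P=np.array([onz('top',x,y,.015)[:2] for x,y in zip(xs,ys)])
c=P.mean(0);w,V=np.linalg.eigh(np.cov((P-c).T));a=V[:,1]; a=a*(-np.sign(a[1]))
l=(P-c)@a;q=(P-c)@V[:,0]
print('stick c',c,'axis',a,'deg',np.degrees(np.arctan2(a[1],a[0])),'range',l.min(),l.max(),q.min(),q.max(),'mid',c+a*(l.min()+l.max())/2)
for n,pt,ps in(('nose',(265.4,199.2),(255.6,211.9)),('tail',(238.8,194.6),(282.7,208.1))):
    print(n,two(('top',)+pt,('scene',)+ps))
# deck
m=mask(t,350,145,470,272,150,60)
k=cv2.morphologyEx(m,cv2.MORPH_OPEN,np.ones((3,3)))
cs=max(cv2.findContours(k,cv2.RETR_EXTERNAL,cv2.CHAIN_APPROX_NONE)[0],key=cv2.contourArea)[:,0].astype(float)
L=np.array([[xs.min(),y] for y in range(155,246) for xs in [np.nonzero(k[y,368-6:470])[0]+362] if len(xs)])
W=np.array([onz('top',x-.5,y,.068)[:2] for x,y in L])
# robust fit
v=cv2.fitLine(W.astype(np.float32),cv2.DIST_HUBER,0,.001,.001).ravel();print('front edge dir',v, np.degrees(np.arctan2(v[1],v[0])))
for nm,(u,vv) in dict(fl=(376.5,150),fr=(363.5,251),br=(490,272),bl=(493,170)).items(): print(nm,onz('top',u,vv,.068))
for nm,(u,vv) in dict(fl=(15+430/3,180+260/3),fr=(15+408/3,180+20/3),b=(15+15/3,180+313/3)).items(): print('scene',nm,onz('scene',u,vv,.068))
print('cap',two(('top',350+75/2,140+66/2),('scene',15+378/3,180+190/3)),onz('top',387.5,173,.082))
print('panel top outer edge:', [onz('top',350+(x-480)/2,140+y/2,.058) for x,y in((509,87),(501,152))],[onz('scene',15+x/3,180+y/3,.058) for x,y in((431,97),(440,172))])
b=cv2.resize(t[145:260,355:405],None,fx=5,fy=5,interpolation=cv2.INTER_CUBIC)
b2=cv2.resize(s[205:260,125:170],None,fx=10,fy=10,interpolation=cv2.INTER_CUBIC)
b2=np.vstack([b2,np.zeros((25,450,3),np.uint8)])
cv2.imwrite('pics/c3.png',np.hstack([b,b2]))
```

```text
top stick px 158 251.36075949367088 196.72151898734177 ((251.64634704589844, 196.81707763671875), (27.448314666748047, 5.9366583824157715), 12.094757080078125)
stick c [0.57755265 0.18538596] axis [-0.1562773  -0.98771322] deg -98.99088305680684 range -0.03269731266394645 0.034145892931794854 -0.007335142922564844 0.007383349227108778 mid [0.57743946 0.18467057]
nose (array([0.57461952, 0.15229111, 0.01126333]), np.float64(0.002935427703506948))
tail (array([0.5824213 , 0.21877654, 0.01126919]), np.float64(0.0047859160865770705))
front edge dir [ 0.9907121  -0.13597637  0.6082773  -0.09005251] -7.8150826
fl [ 0.69678452 -0.10286478  0.068     ]
fr [ 0.45917616 -0.07319933  0.068     ]
br [ 0.43017247 -0.35156211  0.068     ]
bl [ 0.66442575 -0.3733623   0.068     ]
scene fl [ 0.71076505 -0.10022095  0.068     ]
scene fr [ 0.47111121 -0.07682819  0.068     ]
scene b [ 0.67112258 -0.3695007   0.068     ]
cap (array([ 0.64141439, -0.12594467,  0.07175258]), np.float64(0.0019575345597127617)) [ 0.63832485 -0.12352036  0.082     ]
panel top outer edge: [array([ 0.61649758, -0.07765751,  0.058     ]), array([ 0.53919034, -0.06873419,  0.058     ])] [array([ 0.55042637, -0.07333228,  0.058     ]), array([ 0.62667047, -0.0798253 ,  0.058     ])]
```

View pics/c3.png

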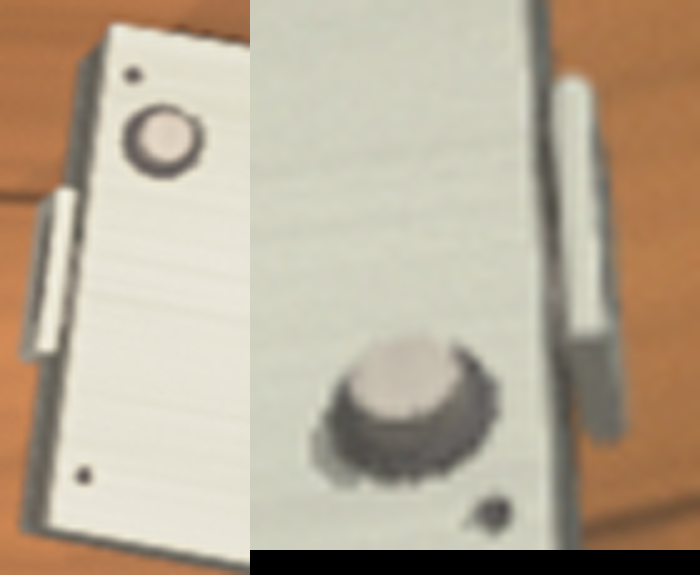

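```bash
cat >> h.py <<'E'
def rays_two(pt,ps): return two(('top',)+tuple(pt),('scene',)+tuple(ps))
E
python3 - <<'E'
from h import *
s=cv2.imread('pics/scene0.png');t=cv2.imread('pics/top0.png')
np.set_printoptions(precision=4,suppress=True)
def cap(im,x,y,r=9):
    p=im[y-r:y+r+1,x-r:x+r+1].astype(int); d=p[...,2]-p[...,0]  # r-b
    m=((d>12)&(d<60)&(p[...,2]>150)).astype(np.uint8)
    n,l,st,c=cv2.connectedComponentsWithStats(m); i=1+np.argmax(st[1:,4]); return c[i]+[x-r,y-r],st[i]
ct=cap(t,388,172);cs=cap(s,140,242);print(ct,cs)
print('cap',rays_two(ct[0],cs[0]),onz('top',*ct[0],.082),onz('scene',*cs[0],.082))
# panel top-face corners & deck corners from crop3
f=lambda x,y:(355+(x+.5)/5-.5,145+(y+.5)/5-.5); g=lambda x,y:(125+(x-250+.5)/10-.5,205+(y+.5)/10-.5)
for n,a,b in(('panel outer +y',(55,190),(592,334)),):
    print(n,rays_two(f(*a),g(608,331)))
print('panel outer -y',rays_two(f(36,355),g(592,78)))
print('deck fl',rays_two((355+108/5-.4,145+25/5-.4),(15+427/3-.3,180+258/3-.3)))
print('deck fr',rays_two((355+48/5-.4,145+527/5-.4),(15+408/3-.3,180+20/3-.3)))
# stick tails
for n in('scene','top'):
  im=s if n=='scene' else t
  x0,y0,x1,y1=(248,200,292,222) if n=='scene' else (232,186,272,208)
  cv2.imwrite(f'pics/st_{n}.png',cv2.resize(im[y0:y1,x0:x1],None,fx=16,fy=16,interpolation=cv2.INTER_NEAREST))
E
```

```text
(array([388.6232, 171.3188]), array([  0,   0,  19,  19, 276], dtype=int32)) (array([139.4311, 238.6133]), array([  0,   0,  19,  15, 225], dtype=int32))
cap (array([ 0.6411, -0.1252,  0.0865]), np.float64(0.0012041352310036828)) [ 0.6425 -0.1261  0.082 ] [ 0.6368 -0.126   0.082 ]
panel outer +y (array([ 0.6206, -0.0824,  0.0509]), np.float64(0.00043296076348291337))
panel outer -y (array([ 0.5419, -0.0734,  0.0493]), np.float64(0.0011681031848452552))
deck fl (array([ 0.7008, -0.1035,  0.0599]), np.float64(0.0022772307065678722))
deck fr (array([ 0.462 , -0.077 ,  0.0606]), np.float64(0.0004099988603932089))
```

View pics/st_scene.png

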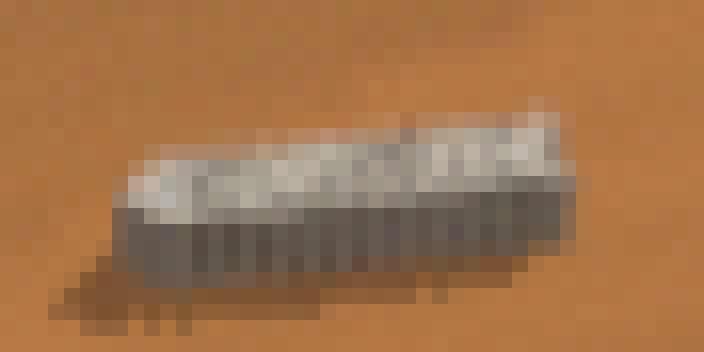

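View pics/st_top.png

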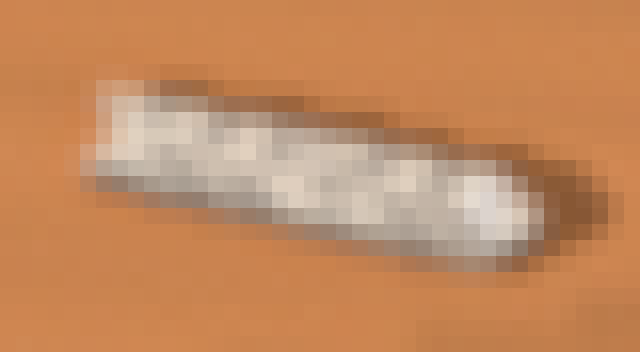

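Request:
drive_tool --rows '[[0,[0,0,-40],0],[0,[0,0,-80],0],[0,[0,0,-120],0],[0,[0,0,-160],0],[0,[0,0,-180],0],[0,[37,-17,-180],-0.12],[0,[74,-33,-180],-0.24],[0,[111,-50,-180],-0.36],[0,[148,-66,-180],-0.48],[0,[185,-83,-180],-0.6],[0,[222,-99,-180],-0.72],[0,[259,-116,-180],-0.84]]'

```text
t: 1.1
tool_pos: [0.3929, -0.3507, 0.3802]
tcp_rot: [[0.39, 0.921, -0.0], [0.921, -0.39, 0.0], [0.0, -0.0, -1.0]]
wrist_force: [0.2, -1.0, 0.0]
gripper_width: -0.0003
```

```bash
cat > go.py <<'E'
from h import *
import sys
np.set_printoptions(precision=4,suppress=True)
# usage: go.py x y z yaw
st=manip.state();R=np.array(st["tcp_rot"]);p=np.array(st["tool_pos"])
print('t',st["t"],'p',p,'yaw',np.degrees(np.arctan2(R[1,0],R[0,0])),'F',st["wrist_force"],'w',st["gripper_width"],'tilt',R[:,2])
if len(sys.argv)>3:
    g=np.array([float(a) for a in sys.argv[1:4]]);print('shift mm',R.T@(g-p)*1000)
    if len(sys.argv)>4:
        d=np.radians(float(sys.argv[4]))-np.arctan2(R[1,0],R[0,0]);print('turn',-((d+np.pi)%(2*np.pi)-np.pi))
E
python3 go.py 0.64 -0.125 0.2 83.3
```

```text
t 1.1 p [ 0.3929 -0.3507  0.3802] yaw 67.05756896221241 F [ 0.1553 -0.9744  0.0023] w -0.0003149055341037432 tilt [-0.0003  0.0004 -1.    ]
shift mm [304.0979 139.6051 180.1772]
turn -0.2834839001375129
```

Request:
drive_tool --rows '[[0,[37,17,0],-0.1],[0,[74,34,0],-0.2],[0,[111,51,0],-0.283],[0,[148,68,0],-0.283],[0,[185,85,0],-0.283],[0,[222,102,0],-0.283],[0,[259,119,20],-0.283],[0,[290,133,55],-0.283],[0,[304,140,95],-0.283],[0,[304,140,135],-0.283],[0,[304,140,160],-0.283],[0,[304,140,160],-0.283]]'

```text
t: 2.1
tool_pos: [0.6359, -0.1256, 0.2104]
tcp_rot: [[0.122, 0.992, -0.015], [0.993, -0.121, 0.006], [0.004, -0.016, -1.0]]
wrist_force: [-1.2, -0.2, -1.7]
gripper_width: -0.0003
```

Request:
drive_tool --rows '[[0,[0,0,40],0],[0,[0,0,80],0],[0,[0,0,100],0],[0,[0,0,110],0],[0,[0,0,110],0]]'

```text
t: 2.52
tool_pos: [0.6397, -0.1284, 0.1093]
tcp_rot: [[0.123, 0.992, -0.003], [0.992, -0.123, 0.001], [0.001, -0.003, -1.0]]
wrist_force: [-0.5, -0.5, -0.0]
gripper_width: -0.0001
```

```bash
python3 go.py 0.64 -0.125 0.11 83.3
python3 - <<'E'
from h import *
s=snap('scene','pics/s1.png');t=snap('top','pics/t1.png')
s=s[:,:,::-1];t=t[:,:,::-1]
a=cv2.resize(s[130:280,90:190],None,fx=4,fy=4,interpolation=cv2.INTER_CUBIC)
b=cv2.resize(t[110:260,350:450],None,fx=4,fy=4,interpolation=cv2.INTER_CUBIC)
cv2.imwrite('pics/c4.png',np.hstack([a,b]))
def proj(n,P):
    m=manip.camera_model(n);T=np.linalg.inv(np.array(m["world_from_camera"]));f=192/np.tan(np.radians(m["fovy"])/2)
    q=T[:3,:3]@np.array(P)+T[:3,3];return m["cx"]+f*q[0]/-q[2],m["cy"]-f*q[1]/-q[2]
p=manip.state()["tool_pos"]
for n in('scene','top'):print(n,proj(n,p))
E
```

```text
t 2.5167 p [ 0.6397 -0.1284  0.1093] yaw 82.92150566612497 F [-0.5478 -0.4509 -0.04  ] w -9.785272694337375e-05 tilt [-0.0029  0.0011 -1.    ]
shift mm [ 3.4171 -0.1142 -0.6658]
turn -0.0066059723262617
scene (np.float64(135.78269981927576), np.float64(231.21360922037925))
top (np.float64(394.71550521224356), np.float64(167.92996475153316))
```

View pics/c4.png

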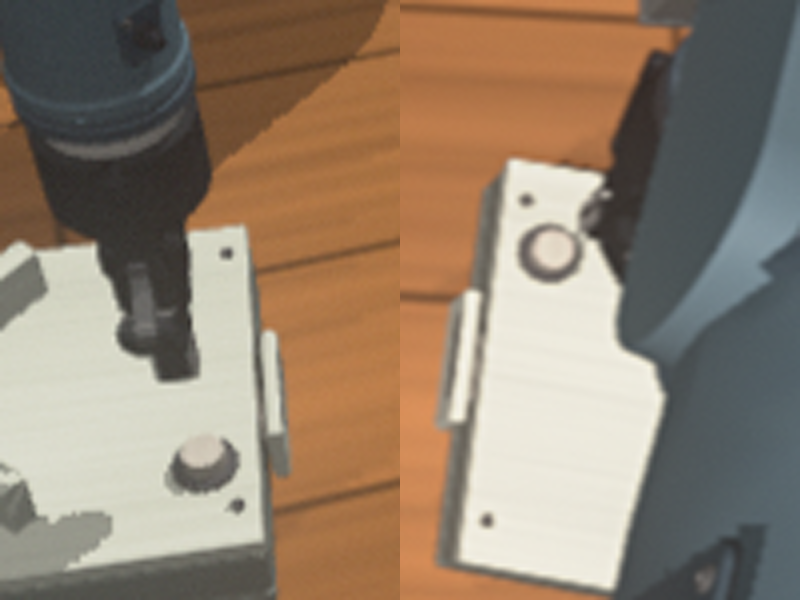

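```bash
cat >> h.py <<'E'
def proj(n,P):
    m=manip.camera_model(n);T=np.linalg.inv(np.array(m["world_from_camera"]));f=192/np.tan(np.radians(m["fovy"])/2)
    q=T[:3,:3]@np.array(P)+T[:3,3];return np.array([m["cx"]+f*q[0]/-q[2],m["cy"]-f*q[1]/-q[2]])
E
python3 - <<'E'
from h import *
import sys
print('base',proj('scene',[0,0,0]),manip.camera_model('scene').keys())
m=manip.camera_model('scene');print(m)
s=cv2.imread('pics/s1.png');t=cv2.imread('pics/t1.png')
p=manip.state();R=p["tcp_rot"];o=p["tool_pos"]
s=cv2.convertScaleAbs(s,alpha=2,beta=30)
a=s[150:270,90:190];a=cv2.resize(a,None,fx=5,fy=5,interpolation=cv2.INTER_CUBIC)
for z in(0,-.019,-.038,-.073):
  for x in(-.011,.011):
    u=proj('scene',o+R@np.array([x,0,z]));cv2.circle(a,tuple(int(q) for q in((u-[90,150])*5)),3,(0,0,255),-1)
cv2.imwrite('pics/c5.png',a)
E
```

```text
base [154.49711906  99.12218837] dict_keys(['fovy', 'cx', 'cy', 'world_from_camera'])
{'fovy': 43.711061830966166, 'cx': 250.69798713387772, 'cy': 193.20741986530084, 'world_from_camera': array([[ 3.00864457e-01, -6.73079311e-01,  6.75607001e-01,
         1.32928050e+00],
       [ 9.53666659e-01,  2.11828426e-01, -2.13655380e-01,
        -9.74096397e-02],
       [ 6.94248733e-04,  7.08585181e-01,  7.05624942e-01,
         8.67181440e-01],
       [ 0.00000000e+00,  0.00000000e+00,  0.00000000e+00,
         1.00000000e+00]])}
```

View pics/c5.png

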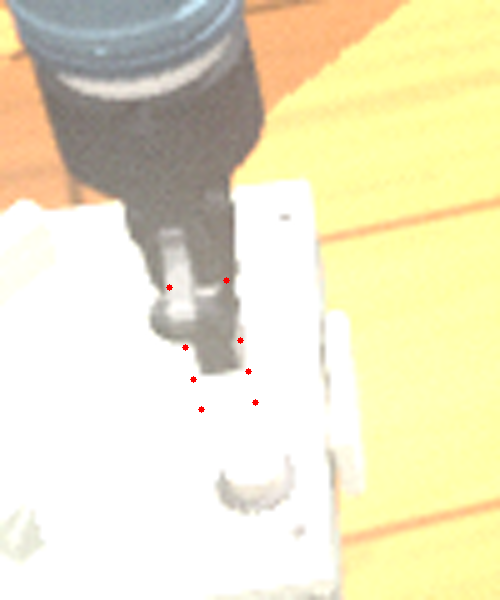

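View pics/s1.png

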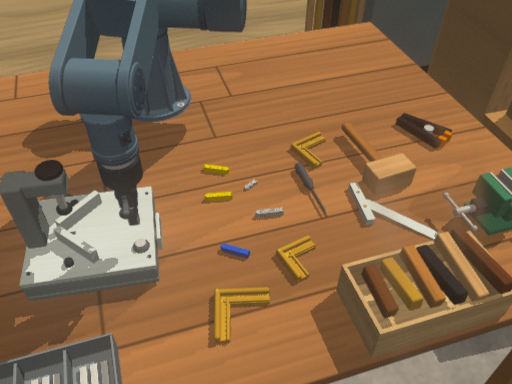

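Request:
drive_tool --rows '[[0,[3,0,8],0],[0,[3,0,16],0],[0,[3,0,17],0],[0,[3,0,17],0]]'

```text
t: 2.95
tool_pos: [0.6406, -0.1251, 0.0931]
tcp_rot: [[0.122, 0.992, -0.001], [0.992, -0.122, 0.0], [0.0, -0.001, -1.0]]
wrist_force: [0.1, -0.1, -0.8]
gripper_width: -0.0002
```

```bash
python3 go.py 0.64 -0.125 0.082
cat > crop.py <<'E'
# crop.py tag  scene box(x0,y0,x1,y1) top box scale
from h import *
import sys
a=sys.argv; tag=a[1]; bs=list(map(int,a[2].split(',')));bt=list(map(int,a[3].split(',')));k=int(a[4])
s=snap('scene',f'pics/s_{tag}.png')[:,:,::-1];t=snap('top',f'pics/t_{tag}.png')[:,:,::-1]
f=lambda im,b:cv2.resize(im[b[1]:b[3],b[0]:b[2]],None,fx=k,fy=k,interpolation=cv2.INTER_CUBIC)
A,B=f(s,bs),f(t,bt);H=max(A.shape[0],B.shape[0])
p=lambda x:cv2.copyMakeBorder(x,0,H-x.shape[0],0,0,cv2.BORDER_CONSTANT)
o=np.hstack([p(A),p(B)]);print(o.shape,'top starts at col',A.shape[1]);cv2.imwrite(f'pics/c_{tag}.png',cv2.convertScaleAbs(o,alpha=1.2,beta=25))
E
python3 crop.py rel 100,180,180,270 360,130,440,220 5
```

```text
t 2.95 p [ 0.6406 -0.1251  0.0931] yaw 82.9647170573535 F [ 0.0602 -0.1495 -0.8485] w -0.00016973233924029134 tilt [-0.0008  0.0003 -1.    ]
shift mm [ 0.065  -0.6487 11.1446]
(450, 800, 3) top starts at col 400
```

View pics/c_rel.png

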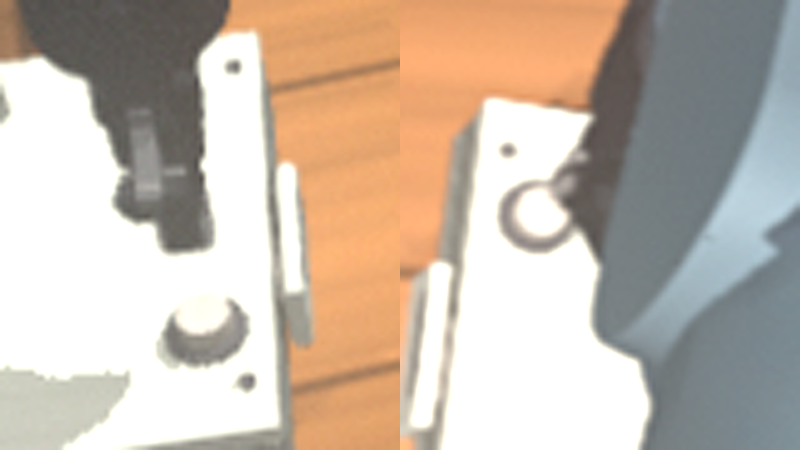

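Run:
```python
from h import *
np.set_printoptions(precision=4,suppress=True)
p=manip.state();o=p["tool_pos"]
for z in(0,.006,.013,.02):
  print(z,proj('scene',o+[0,0,z]),proj('top',o+[0,0,z]))
for u in((140.5,242.5),): print(onz('scene',*u,.082), onz('scene',137.3,229.5,.0931))
print(onz('top',360+(535-400)/5,130+210/5,.082),onz('top',388,171.6,.082))
print(proj('scene',[.64,-.125,.082]),proj('top',[.64,-.125,.082]))
```

```text
0 [139.0821 236.464 ] [390.0426 170.5445]
0.006 [138.6118 234.613 ] [390.9488 169.8439]
0.013 [138.0581 232.4336] [392.0217 169.0143]
0.02 [137.4988 230.2324] [393.1119 168.1714]
[ 0.6481 -0.1253  0.082 ] [ 0.6201 -0.1263  0.0931]
[ 0.6406 -0.1224  0.082 ] [ 0.6417 -0.1247  0.082 ]
[140.1012 239.6072] [388.1419 172.3301]
```

Request:
drive_tool --rows '[[0,[0,1,4],0],[0,[0,2,8],0],[0,[0,3,10],0],[0,[0,3,10],0]]'

```text
t: 3.38
tool_pos: [0.6436, -0.1256, 0.0826]
tcp_rot: [[0.123, 0.992, -0.001], [0.992, -0.123, 0.0], [0.0, -0.001, -1.0]]
wrist_force: [-0.5, 0.2, -0.1]
gripper_width: -0.0001
```

Request:
drive_tool --rows '[[0,[0,0,1.5],0],[0,[0,0,3],0],[0,[0,0,3],0]]'

```text
t: 3.63
tool_pos: [0.6438, -0.1257, 0.0801]
tcp_rot: [[0.123, 0.992, -0.0], [0.992, -0.123, 0.0], [0.0, -0.001, -1.0]]
wrist_force: [0.0, -0.7, 0.9]
gripper_width: 0.0006
```

Request:
drive_tool --rows '[[0,[0,0,1],0],[0,[0,0,2],0],[0,[0,0,2],0]]'

```text
t: 3.88
tool_pos: [0.6439, -0.1257, 0.0783]
tcp_rot: [[0.123, 0.992, -0.0], [0.992, -0.123, 0.0], [0.0, -0.0, -1.0]]
wrist_force: [0.9, 0.1, -0.2]
gripper_width: -0.0001
```

```bash
python3 go.py 0.64 -0.125 0.082;python3 crop.py rel2 100,180,180,270 360,130,440,220 5
```

```text
t 3.8833 p [ 0.6439 -0.1257  0.0783] yaw 82.95025041266139 F [ 0.8988  0.0632 -0.1915] w -5.4697513054934096e-05 tilt [-0.0002  0.0001 -1.    ]
shift mm [ 0.26   -3.9312 -3.6809]
(450, 800, 3) top starts at col 400
```

View pics/c_rel2.png

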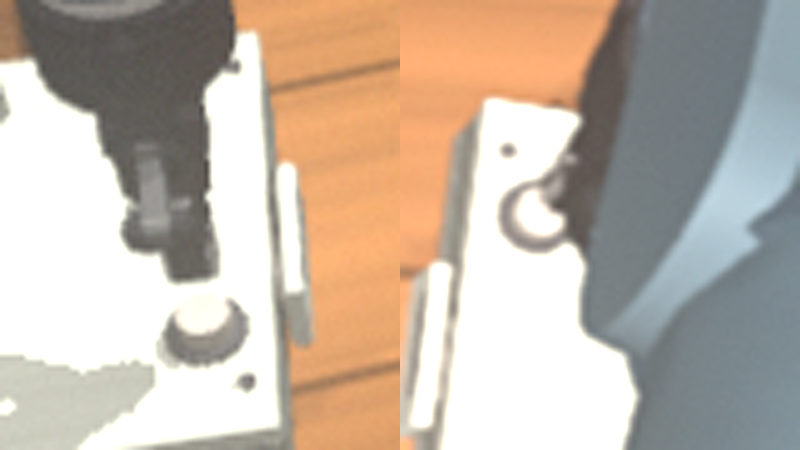

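Request:
drive_tool --rows '[[0,[1,2,2],0],[0,[2,4,4],0],[0,[2,4,4],0]]'

```text
t: 4.23
tool_pos: [0.6483, -0.124, 0.074]
tcp_rot: [[0.123, 0.992, -0.0], [0.992, -0.123, 0.0], [0.0, -0.0, -1.0]]
wrist_force: [0.0, 0.6, 0.6]
gripper_width: -0.0001
```

Request:
drive_tool --rows '[[0,[0,0,2],0],[0,[0,0,4],0],[0,[0,0,4],0]]'

```text
t: 4.48
tool_pos: [0.6478, -0.1241, 0.0698]
tcp_rot: [[0.123, 0.992, -0.001], [0.992, -0.123, 0.0], [0.0, -0.001, -1.0]]
wrist_force: [0.2, -0.6, -0.4]
gripper_width: 0.0004
```

```bash
python3 go.py 0.64 -0.125 0.082;python3 crop.py rel3 100,180,180,270 360,130,440,220 5
```

```text
t 4.4833 p [ 0.6478 -0.1241  0.0698] yaw 82.9571235659298 F [ 0.1656 -0.6171 -0.3552] w 0.0003599290966477759 tilt [-0.001   0.0003 -1.    ]
shift mm [ -1.8438  -7.6134 -12.1974]
(450, 800, 3) top starts at col 400
```

View pics/c_rel3.png

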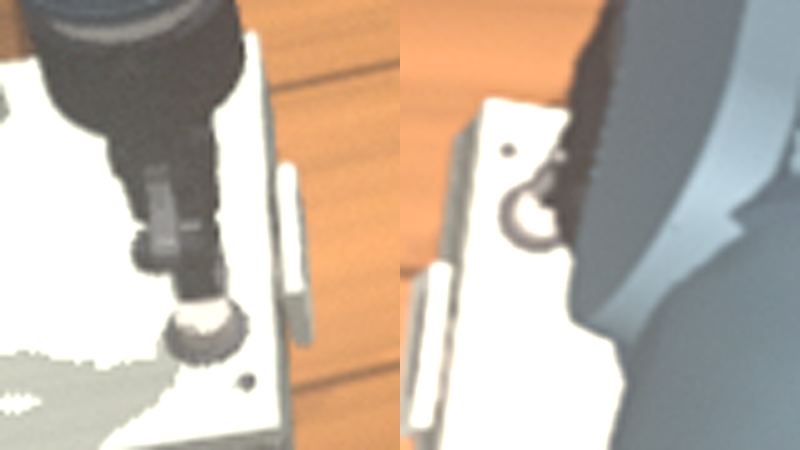

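Request:
drive_tool --rows '[[0,[0,3,1],0],[0,[0,6,3],0],[0,[0,6,3],0]]'

```text
t: 4.83
tool_pos: [0.6546, -0.1251, 0.0672]
tcp_rot: [[0.123, 0.992, 0.0], [0.992, -0.123, -0.0], [0.0, 0.0, -1.0]]
wrist_force: [-0.1, 0.6, -0.5]
gripper_width: -0.0001
```

Request:
drive_tool --rows '[[0,[0,0,1],0],[0,[0,0,2],0],[0,[0,0,2],0]]'

```text
t: 5.08
tool_pos: [0.6539, -0.1249, 0.0652]
tcp_rot: [[0.123, 0.992, -0.0], [0.992, -0.123, 0.0], [0.0, -0.001, -1.0]]
wrist_force: [0.0, 0.4, -0.6]
gripper_width: 0.0001
```

```bash
python3 go.py 0.64 -0.125 0.082;python3 crop.py rel4 100,180,180,270 360,130,440,220 5
```

```text
t 5.0833 p [ 0.6539 -0.1249  0.0652] yaw 82.95599063590673 F [ 0.0411  0.4126 -0.5889] w 7.278431178681345e-05 tilt [-0.0005  0.0002 -1.    ]
shift mm [ -1.8011 -13.8306 -16.8359]
(450, 800, 3) top starts at col 400
```

View pics/c_rel4.png

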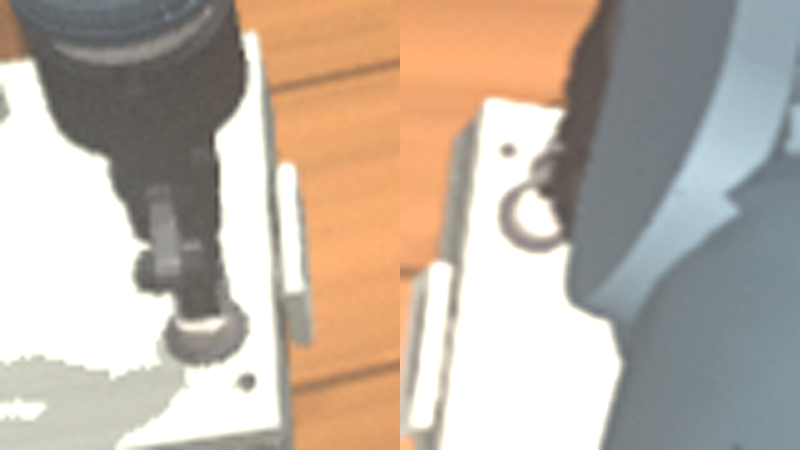

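Run:
```python
from h import *
np.set_printoptions(precision=4,suppress=True)
for dx in(0,.006,.012,.016):
  for z in(.075,.08,.085,.09,.095): print(dx,z,proj('scene',[.6539+dx,-.1249,z]),proj('top',[.6539-dx,-.1249,z]))
```

```text
0 0.075 [141.6419 246.5899] [387.0311 167.2988]
0 0.08 [141.261  245.0911] [387.7509 166.7114]
0 0.085 [140.8775 243.5817] [388.4787 166.1175]
0 0.09 [140.4912 242.0617] [389.2146 165.517 ]
0 0.095 [140.1023 240.5309] [389.9588 164.9098]
0.006 0.075 [142.0617 248.728 ] [387.0541 169.8022]
0.006 0.08 [141.6808 247.2307] [387.775  169.2279]
0.006 0.085 [141.2972 245.7227] [388.504  168.6472]
0.006 0.09 [140.9108 244.2041] [389.2411 168.06  ]
0.006 0.095 [140.5217 242.6747] [389.9865 167.4662]
0.012 0.075 [142.4849 250.8834] [387.0771 172.3126]
0.012 0.08 [142.1039 249.3876] [387.7992 171.7515]
0.012 0.085 [141.7203 247.8812] [388.5293 171.184 ]
0.012 0.09 [141.3338 246.3641] [389.2676 170.6102]
0.012 0.095 [140.9447 244.8361] [390.0142 170.0299]
0.016 0.075 [142.769  252.3301] [387.0925 173.9901]
0.016 0.08 [142.388  250.8354] [387.8153 173.4377]
0.016 0.085 [142.0042 249.33  ] [388.5462 172.8792]
0.016 0.09 [141.6178 247.8139] [389.2853 172.3143]
0.016 0.095 [141.2286 246.2869] [390.0328 171.7431]
```

Run:
```python
import cv2,numpy as np
t=cv2.imread('pics/t_rel4.png');s=cv2.imread('pics/s_rel4.png')
f=lambda im,b:cv2.convertScaleAbs(cv2.resize(im[b[1]:b[3],b[0]:b[2]],None,fx=10,fy=10,interpolation=cv2.INTER_CUBIC),alpha=2.2,beta=20)
cv2.imwrite('pics/z.png',np.hstack([f(t,(375,150,410,190)),f(s,(120,210,155,250))]))
```

```text
(no output)
```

View pics/z.png

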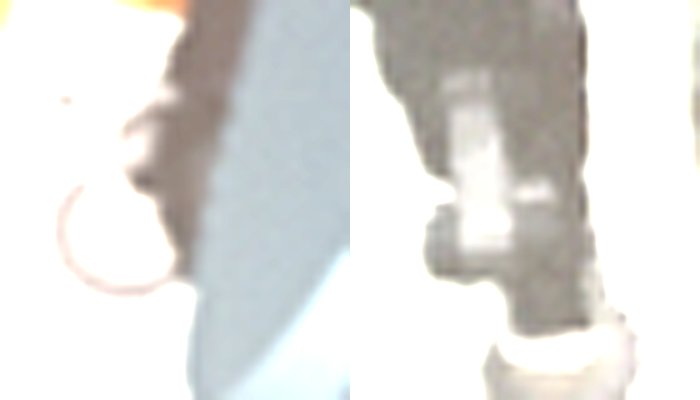

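Request:
drive_tool --rows '[[0,[0,-3,1],0],[0,[0,-5,2],0],[0,[0,-5,2],0]]'

```text
t: 5.43
tool_pos: [0.6484, -0.1242, 0.0631]
tcp_rot: [[0.123, 0.992, -0.001], [0.992, -0.123, 0.0], [0.0, -0.001, -1.0]]
wrist_force: [0.4, -1.0, -0.1]
gripper_width: -0.0003
```

Request:
drive_tool --rows '[[0,[0,0,1],0],[0,[0,0,2],0],[0,[0,0,2],0]]'

```text
t: 5.68
tool_pos: [0.6491, -0.1244, 0.0613]
tcp_rot: [[0.123, 0.992, -0.0], [0.992, -0.123, 0.0], [0.0, -0.0, -1.0]]
wrist_force: [0.3, -0.1, -0.3]
gripper_width: 0.0003
```

Request:
drive_tool --rows '[[0,[0,0,1],0],[0,[0,0,2],0],[0,[0,0,2],0]]'

```text
t: 5.93
tool_pos: [0.649, -0.1243, 0.0592]
tcp_rot: [[0.123, 0.992, -0.0], [0.992, -0.123, 0.0], [0.0, -0.0, -1.0]]
wrist_force: [-0.3, 0.8, -0.4]
gripper_width: 0.0003
```

```bash
python3 crop.py rel5 100,180,180,270 360,130,440,220 5
```

```text
(450, 800, 3) top starts at col 400
```

View pics/c_rel5.png

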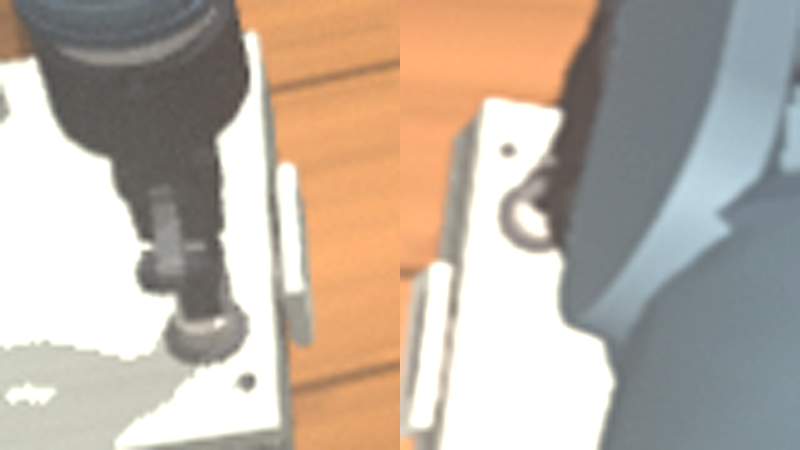

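Request:
drive_tool --rows '[[0,[0,2,0],0],[0,[0,4,0],0],[0,[0,4,1],0],[0,[0,4,1],0]]'

```text
t: 6.37
tool_pos: [0.6532, -0.1249, 0.0583]
tcp_rot: [[0.123, 0.992, -0.0], [0.992, -0.123, 0.0], [0.0, -0.0, -1.0]]
wrist_force: [-0.8, -0.6, -0.5]
gripper_width: 0.0001
```

Request:
drive_tool --rows '[[0,[0,0,1],0],[0,[0,0,2],0],[0,[0,0,2],0]]'

```text
t: 6.62
tool_pos: [0.6529, -0.1248, 0.0562]
tcp_rot: [[0.123, 0.992, -0.0], [0.992, -0.123, 0.0], [0.0, -0.0, -1.0]]
wrist_force: [0.4, -0.3, 0.3]
gripper_width: 0.0001
```

Request:
drive_tool --rows '[[0,[0,0,1],0],[0,[0,0,2],0],[0,[0,0,2],0]]'

```text
t: 6.87
tool_pos: [0.653, -0.1248, 0.0542]
tcp_rot: [[0.123, 0.992, -0.0], [0.992, -0.123, 0.0], [0.0, -0.0, -1.0]]
wrist_force: [0.6, 0.4, 0.1]
gripper_width: 0.0001
```

```bash
python3 crop.py rel6 100,180,180,270 360,130,440,220 5
```

```text
(450, 800, 3) top starts at col 400
```

View pics/c_rel6.png

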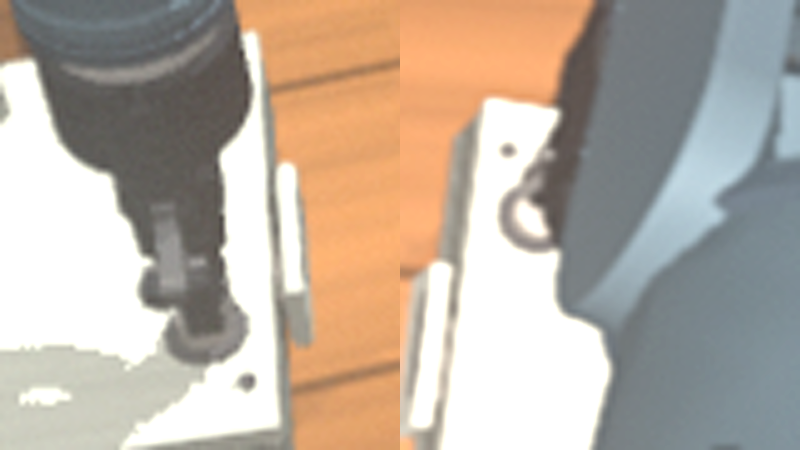

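Request:
drive_tool --rows '[[0,[0,0,1],0],[0,[0,0,2],0],[0,[0,0,2],0]]'

```text
t: 7.22
tool_pos: [0.653, -0.1248, 0.0522]
tcp_rot: [[0.123, 0.992, -0.0], [0.992, -0.123, 0.0], [0.0, -0.0, -1.0]]
wrist_force: [-0.3, -0.7, -0.5]
gripper_width: 0.0001
```

Request:
drive_tool --rows '[[0,[0,0,1],0],[0,[0,0,2],0],[0,[0,0,2],0]]'

```text
t: 7.47
tool_pos: [0.6533, -0.1248, 0.0506]
tcp_rot: [[0.123, 0.992, 0.0], [0.992, -0.123, -0.0], [0.0, 0.0, -1.0]]
wrist_force: [-1.2, -0.4, 1.8]
gripper_width: -0.0001
```

Request:
drive_tool --rows '[[0,[0,0,1],0],[0,[0,0,2],0],[0,[0,0,2],0]]'

```text
t: 7.72
tool_pos: [0.6533, -0.1249, 0.0486]
tcp_rot: [[0.123, 0.992, 0.0], [0.992, -0.123, -0.0], [-0.0, 0.0, -1.0]]
wrist_force: [-0.2, 0.7, 3.1]
gripper_width: 0.0001
```

```bash
python3 go.py; python3 crop.py rel7 100,180,180,270 360,130,440,220 5
```

```text
t 7.7167 p [ 0.6533 -0.1249  0.0486] yaw 82.95338373465637 F [-0.1924  0.7492  3.1398] w 5.0461856415258273e-05 tilt [ 0.0003 -0.0001 -1.    ]
(450, 800, 3) top starts at col 400
```

View pics/c_rel7.png

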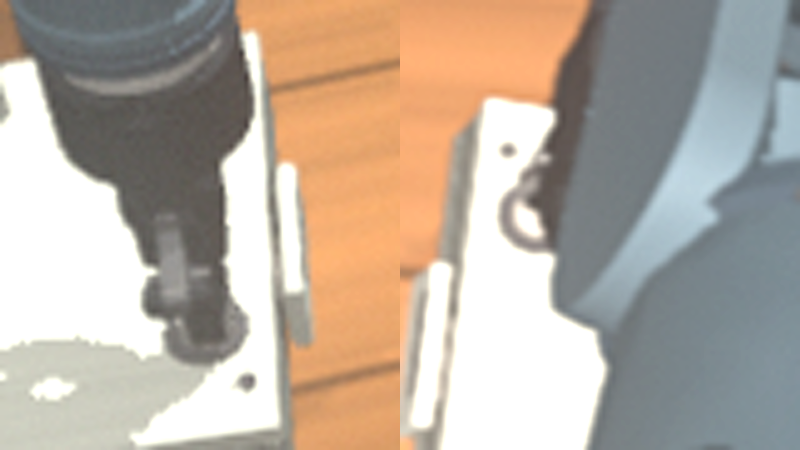

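Request:
drive_tool --rows '[[0,[0,0,1],0],[0,[0,0,2],0],[0,[0,0,2],0]]'

```text
t: 8.07
tool_pos: [0.6533, -0.1249, 0.0464]
tcp_rot: [[0.123, 0.992, 0.0], [0.992, -0.123, -0.0], [0.0, 0.0, -1.0]]
wrist_force: [0.3, 0.6, 3.1]
gripper_width: -0.0003
```

Request:
drive_tool --rows '[[0,[0,0,1],0],[0,[0,0,2],0],[0,[0,0,2],0]]'

```text
t: 8.32
tool_pos: [0.6533, -0.1249, 0.0443]
tcp_rot: [[0.123, 0.992, 0.0], [0.992, -0.123, -0.0], [0.0, 0.0, -1.0]]
wrist_force: [-0.4, 0.4, 3.2]
gripper_width: -0.0003
```

```bash
python3 go.py; python3 crop.py rel8 100,180,210,270 310,130,440,220 3
```

```text
t 8.3167 p [ 0.6533 -0.1249  0.0443] yaw 82.9490292003461 F [-0.4429  0.3644  3.1553] w -0.00031154121298614606 tilt [ 0.0004 -0.     -1.    ]
(270, 720, 3) top starts at col 330
```

View pics/c_rel8.png

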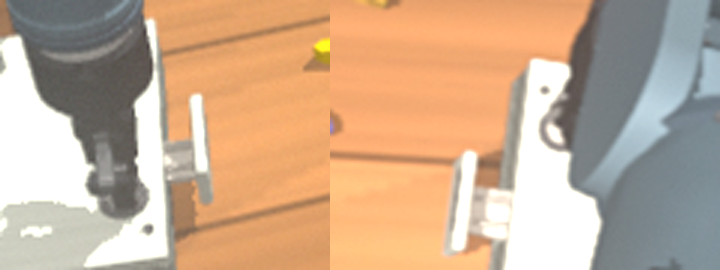

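Request:
drive_tool --rows '[[0,[0,0,0],0],[0,[0,0,0],0],[0,[0,0,0],0],[0,[0,0,0],0],[0,[0,0,-2],0],[0,[0,0,-5],0],[0,[0,0,-10],0],[0,[0,0,-20],0],[0,[0,0,-40],0],[0,[0,0,-80],0],[0,[0,0,-120],0],[0,[0,0,-120],0]]'

```text
t: 9.42
tool_pos: [0.6578, -0.1267, 0.1751]
tcp_rot: [[0.123, 0.992, 0.013], [0.992, -0.123, -0.005], [-0.004, 0.014, -1.0]]
wrist_force: [1.6, -0.1, 2.0]
gripper_width: 0.0002
```

```bash
python3 go.py .583 .12 .16 81; python3 crop.py out 100,180,210,300 320,140,430,260 3
```

```text
t 9.4167 p [ 0.6578 -0.1267  0.1751] yaw 82.95864642668043 F [ 1.565  -0.0698  2.0268] w 0.0002057772517966794 tilt [ 0.0132 -0.0053 -0.9999]
shift mm [ 235.6939 -104.6328   12.7514]
turn 0.034184829027995356
(360, 660, 3) top starts at col 330
```

View pics/c_out.png

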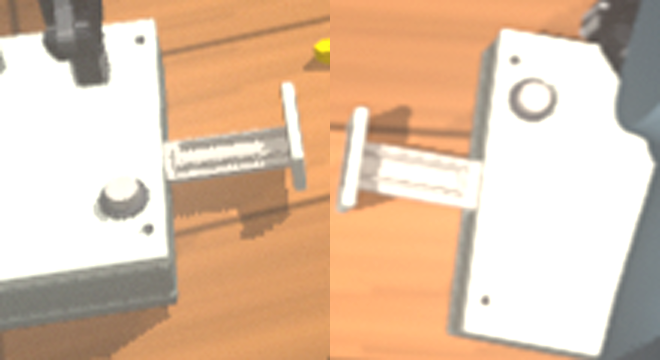

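Request:
drive_tool --rows '[[0.6,[38,-15,0],0.034],[0.6,[76,-30,0],0.034],[0.6,[114,-45,0],0.034],[0.6,[152,-60,0],0.034],[0.6,[190,-74,0],0.034],[0.6,[228,-88,0],0.034],[0.6,[266,-103,0],0.034],[0.6,[300,-115,0],0.034],[0.6,[300,-115,30],0.034],[0.6,[300,-115,60],0.034],[0.6,[300,-115,90],0.034],[0.6,[300,-115,90],0.034]]'

```text
t: 10.52
tool_pos: [0.5691, 0.1865, 0.0666]
tcp_rot: [[0.156, 0.988, -0.014], [0.988, -0.156, -0.002], [-0.004, -0.014, -1.0]]
wrist_force: [-1.9, -0.6, -1.0]
gripper_width: 0.0512
```

Request:
drive_tool --rows '[[0.6,[0,0,0],0],[0.6,[0,0,0],0]]'

```text
t: 10.68
tool_pos: [0.5762, 0.1868, 0.0753]
tcp_rot: [[0.157, 0.988, 0.0], [0.988, -0.157, -0.0], [0.0, 0.0, -1.0]]
wrist_force: [1.0, -0.2, 0.6]
gripper_width: 0.0511
```

```bash
python3 go.py .58 .185 .07 81; python3 crop.py st1 215,130,325,230 200,120,300,220 4
```

```text
t 10.6833 p [0.5762 0.1868 0.0753] yaw 80.9860088460725 F [ 1.0131 -0.1565  0.6456] w 0.0510532860348287 tilt [ 0.0001 -0.     -1.    ]
shift mm [-1.1831  4.0173  5.2882]
turn -0.0002441917021882567
(400, 840, 3) top starts at col 440
```

View pics/c_st1.png

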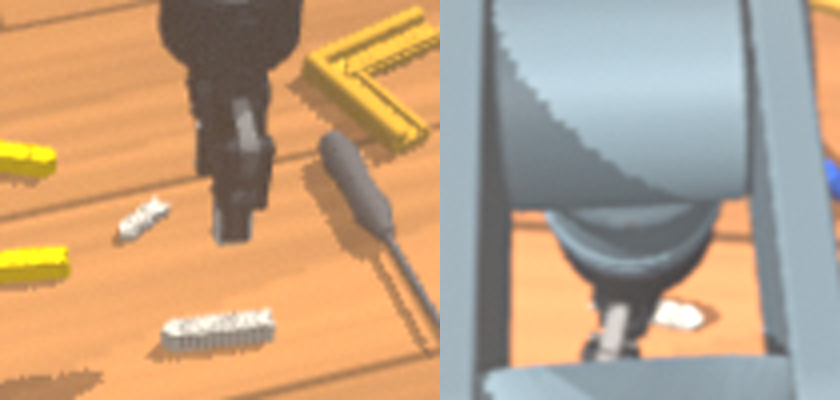

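Run:
```python
from h import *
np.set_printoptions(precision=4,suppress=True)
p=manip.state();R=p["tcp_rot"];o=p["tool_pos"]
for dy in(.0255,.033,.040):
  for dz in(-.025,-.030,-.036):
    print(dy,dz,proj('scene',o+R@np.array([0,dy,dz])))
c=np.array([.5775,.1847,.015])
print('stick top pred',proj('scene',c),proj('scene',c-[0,0,.015]))
# scene stick silhouettes: top-face centre in scene0
print(onz('scene',269.3,209.8,.015),onz('scene',269.5,212,.0075))
a=np.array([-.1563,-.9877,0])
for s in(-.035,.035):
  for z in (0,.015): print(s,z,proj('scene',[.5775,.1847,z]+a*s),proj('top',[.5775,.1847,z]+a*s))
```

```text
0.0255 -0.025 [271.8239 190.4954]
0.0255 -0.03 [271.8907 188.9222]
0.0255 -0.036 [271.9714 187.0209]
0.033 -0.025 [272.4146 192.7828]
0.033 -0.03 [272.4837 191.2094]
0.033 -0.036 [272.5671 189.3077]
0.04 -0.025 [272.9712 194.9378]
0.04 -0.03 [273.0424 193.3642]
0.04 -0.036 [273.1284 191.4623]
stick top pred [267.9966 208.7924] [267.8372 212.9641]
[0.5816 0.1866 0.015 ] [0.5822 0.1872 0.0075]
-0.035 0 [281.7806 211.4303] [237.9196 194.9459]
-0.035 0.015 [282.0653 207.2579] [237.6236 193.7164]
0.035 0 [253.8063 214.5075] [265.5548 200.9461]
0.035 0.015 [253.8388 210.3367] [265.6916 199.8067]
```

Request:
drive_tool --rows '[[0.4,[0,3,20],0],[0.4,[0,3,40],0],[0.4,[0,3,60],0],[0.4,[0,3,75],0],[0.4,[0,3,82],0],[0.4,[0,3,82],0],[0.4,[0,3,82],0]]'

```text
t: 11.37
tool_pos: [0.5798, 0.1865, -0.0062]
tcp_rot: [[0.157, 0.988, 0.002], [0.988, -0.157, 0.0], [0.0, 0.002, -1.0]]
wrist_force: [0.5, 0.5, -0.5]
gripper_width: 0.0342
```

```bash
python3 go.py .5795 .186 -.0215 81; python3 crop.py st2 225,160,315,230 220,150,300,220 5
```

```text
t 11.3667 p [ 0.5798  0.1865 -0.0062] yaw 80.99324099382696 F [ 0.4876  0.4713 -0.5322] w 0.034195382485941235 tilt [ 0.0017  0.0002 -1.    ]
shift mm [-0.5453 -0.258  15.2894]
turn -0.00011796691188248332
(350, 850, 3) top starts at col 450
```

View pics/c_st2.png

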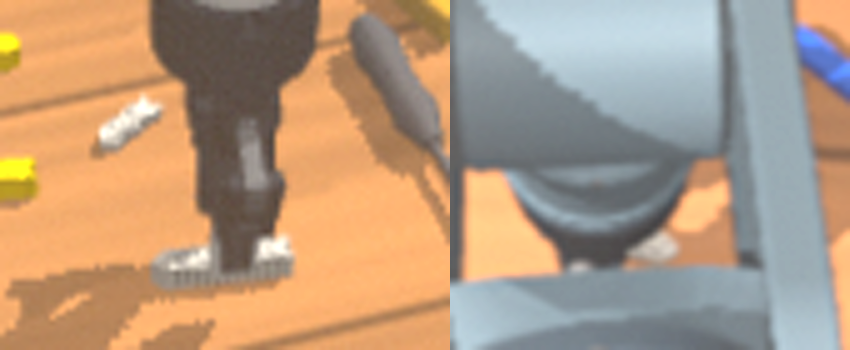

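Request:
drive_tool --rows '[[0.4,[-1,0,6],0],[0.4,[-2,0,11],0],[0.4,[-2,0,14],0],[0.4,[-2,0,15],0],[0.4,[-2,0,15],0]]'

```text
t: 11.88
tool_pos: [0.578, 0.1844, -0.0231]
tcp_rot: [[0.156, 0.988, -0.001], [0.988, -0.156, -0.0], [-0.0, -0.001, -1.0]]
wrist_force: [-0.3, -0.3, 0.6]
gripper_width: 0.0342
```

```bash
python3 go.py .5795 .186 -.0215 81; python3 crop.py st3 225,160,315,230 220,150,300,220 5
```

```text
t 11.8833 p [ 0.578   0.1844 -0.0231] yaw 81.00033561094567 F [-0.3306 -0.3232  0.5962] w 0.03415876447130074 tilt [-0.001  -0.0001 -1.    ]
shift mm [ 1.7924  1.221  -1.6033]
turn 5.857516007345964e-06
(350, 850, 3) top starts at col 450
```

View pics/c_st3.png

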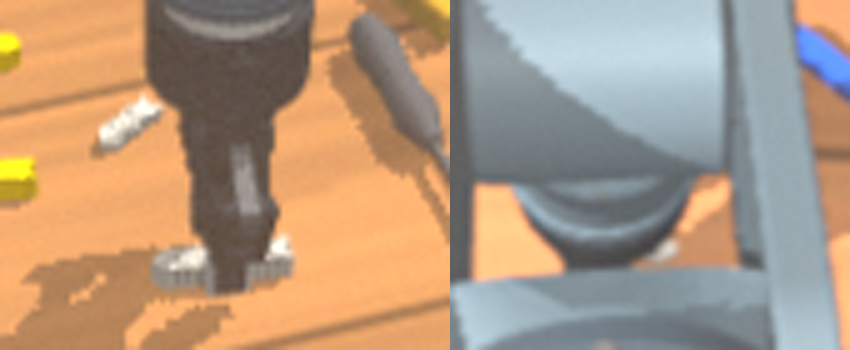

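Request:
drive_tool --rows '[[0.4,[0,0,-1],0],[0.2,[0,0,-1],0],[0.1,[0,0,-1],0],[0.05,[0,0,-1],0],[0,[0,0,-1],0],[0,[0,0,-1],0],[0,[0,0,-1],0],[0,[0,0,-1],0]]'

```text
t: 12.65
tool_pos: [0.579, 0.1846, -0.021]
tcp_rot: [[0.156, 0.988, 0.001], [0.988, -0.156, 0.0], [0.0, 0.001, -1.0]]
wrist_force: [-0.6, -0.2, 5.1]
gripper_width: 0.0104
```

Request:
drive_tool --rows '[[0,[0,0,-5],0],[0,[0,0,-15],0],[0,[0,0,-30],0],[0,[0,0,-60],0],[0,[0,0,-60],0],[0,[0,0,-60],0]]'

```text
t: 13.15
tool_pos: [0.5803, 0.1848, 0.041]
tcp_rot: [[0.156, 0.988, 0.004], [0.988, -0.156, 0.0], [0.001, 0.004, -1.0]]
wrist_force: [0.2, 0.8, -1.3]
gripper_width: 0.0101
```

```bash
python3 go.py; python3 crop.py st4 225,130,315,230 220,150,300,220 5
```

```text
t 13.15 p [0.5803 0.1848 0.041 ] yaw 81.00737788185027 F [ 0.1681  0.8335 -1.2739] w 0.010088546940108706 tilt [ 0.0045  0.0005 -1.    ]
(500, 850, 3) top starts at col 450
```

View pics/c_st4.png

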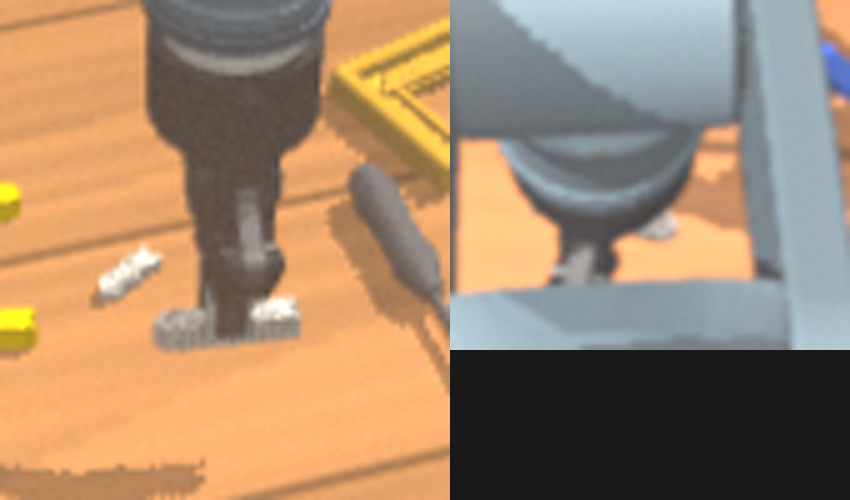

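Run:
```python
import cv2,numpy as np
s=cv2.imread('pics/s_st4.png')
b=(252,180,290,204)
cv2.imwrite('pics/z2.png',cv2.convertScaleAbs(cv2.resize(s[b[1]:b[3],b[0]:b[2]],None,fx=20,fy=20,interpolation=cv2.INTER_NEAREST),alpha=1.6,beta=20))
```

```text
(no output)
```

View pics/z2.png

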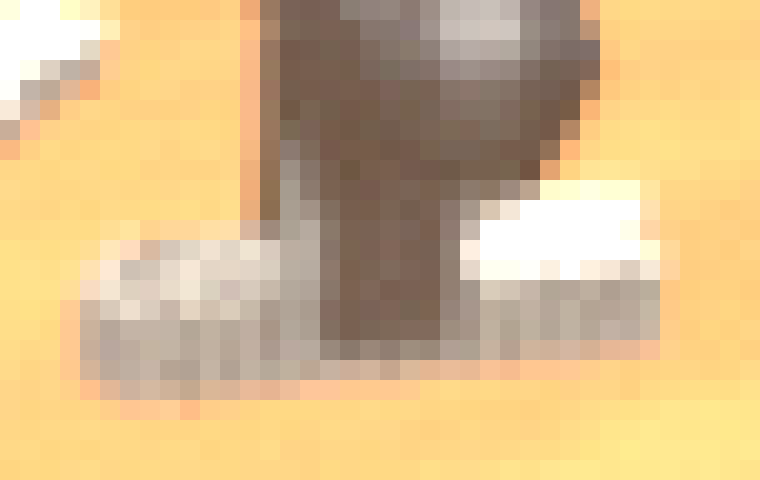

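```bash
python3 crop.py ch 150,200,215,260 325,170,385,225 6; python3 go.py
```

```text
(360, 750, 3) top starts at col 390
t 13.35 p [0.5773 0.1844 0.0372] yaw 81.0048856792847 F [ 0.1706 -0.7526 -0.6825] w 0.010383857080597563 tilt [-0.0024 -0.0002 -1.    ]
```

View pics/c_ch.png

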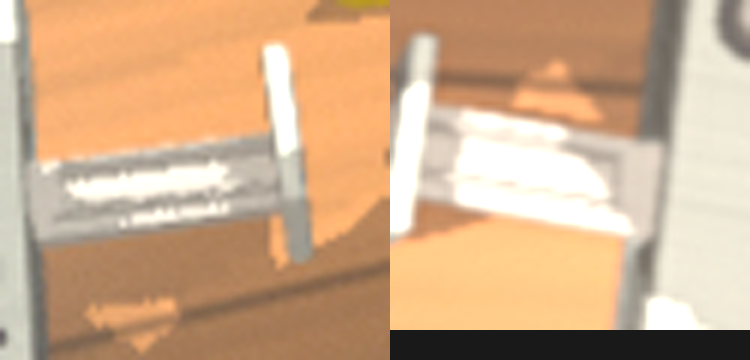

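Run:
```python
import cv2,numpy as np
t=cv2.imread('pics/t_out.png');s=cv2.imread('pics/s_out.png')
f=lambda im,b:cv2.convertScaleAbs(cv2.resize(im[b[1]:b[3],b[0]:b[2]],None,fx=10,fy=10,interpolation=cv2.INTER_CUBIC),alpha=1.6,beta=-120)
A=f(s,(150,203,208,250));B=f(t,(322,172,385,219))
cv2.imwrite('pics/z3.png',A);cv2.imwrite('pics/z4.png',B)
```

```text
(no output)
```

View pics/z3.png

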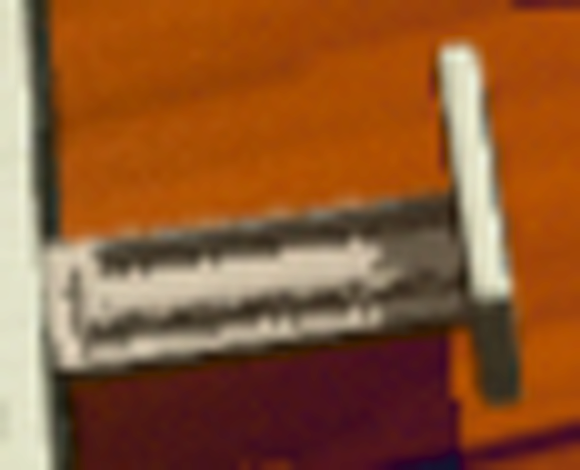

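View pics/z4.png

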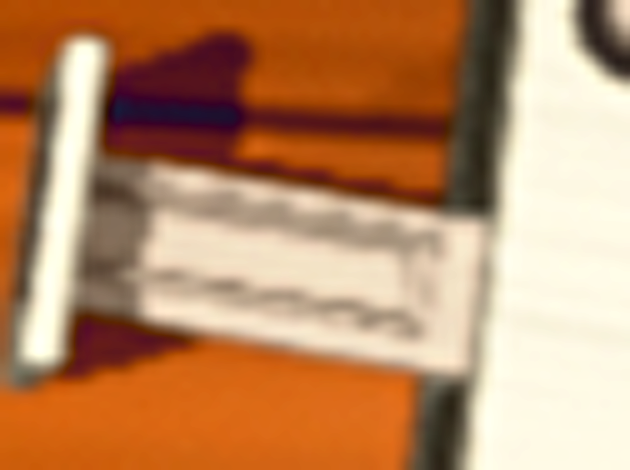

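```bash
python3 - <<'E'
from h import *
np.set_printoptions(precision=4,suppress=True)
S=lambda x,y:(150+(x+.5)/10-.5,203+(y+.5)/10-.5);T=lambda x,y:(322+(x+.5)/10-.5,172+(y+.5)/10-.5)
# average outer/inner panel edges
for n,F,o1,o2,i1,i2,c1,c2 in(('scene',S,(476,46),(510,298),(442,48),(477,302),(370,268),(100,300)),('top',T,(65,40),(22,364),(105,42),(65,368),(145,232),(428,283))):
    g=lambda p,z:onz(n,*F(*p),z)
    A,B,C,D=[g(p,.058) for p in(o1,o2,i1,i2)]
    print(n,'outer',A,B,np.linalg.norm(A-B),'inner',C,D)
    ctr=(A+B)/2*.5+((C+D)/2)*.5  # panel mid thickness
    v=(A-B) if A[0]>B[0] else B-A; v=v/np.linalg.norm(v); ang=np.degrees(np.arctan2(v[1],v[0]))
    x=np.array([v[1],-v[0],0]); ch=ctr+x*.046
    print('  yaw y-axis',ang,'channel centre',ch)
    c1,c2=g(c1,.034),g(c2,.034);d=c2-c1;print('  channel line',c1,c2,'dir',np.degrees(np.arctan2(d[1],d[0])),'offset of ch from line',np.cross(d[:2]/np.linalg.norm(d),(ch-c1)[:2]))
E
grep -n . /dev/null; python3 - <<'E'
E
```

```text
scene outer [0.561  0.0149 0.058 ] [0.6383 0.0048 0.058 ] 0.07799705038100453 inner [0.5592 0.0072 0.058 ] [ 0.6372 -0.0025  0.058 ]
  yaw y-axis -7.457979793086021 channel centre [ 0.593  -0.0395  0.058 ]
  channel line [ 0.5994 -0.0207  0.034 ] [ 0.5903 -0.0814  0.034 ] dir -98.46993114646311 offset of ch from line -0.003584808617392273
top outer [0.6305 0.0078 0.058 ] [0.5528 0.0159 0.058 ] 0.07812047618319302 inner [ 0.6306 -0.0016  0.058 ] [0.5525 0.006  0.058 ]
  yaw y-axis -5.9910276403318985 channel centre [ 0.5868 -0.0387  0.058 ]
  channel line [ 0.5908 -0.0165  0.034 ] [ 0.5825 -0.084   0.034 ] dir -97.02720048066172 offset of ch from line -0.0012823828926361459<stdin>:13: DeprecationWarning: Arrays of 2-dimensional vectors are deprecated. Use arrays of 3-dimensional vectors instead. (deprecated in NumPy 2.0)
```

Request:
drive_tool --rows '[[0,[0,0,-20],0],[0,[-20,4,-35],0],[0,[-50,10,-35],-0.02],[0,[-80,17,-35],-0.037],[0,[-110,23,-35],-0.037],[0,[-140,29,-35],-0.037],[0,[-170,36,-35],-0.037],[0,[-200,42,-35],-0.037],[0,[-215,46,-35],-0.037],[0,[-220,46.5,-35],-0.037],[0,[-220,46.5,-35],-0.037],[0,[-220,46.5,-35],-0.037]]'

```text
t: 14.35
tool_pos: [0.5893, -0.0392, 0.0727]
tcp_rot: [[0.12, 0.993, -0.002], [0.993, -0.12, 0.001], [0.001, -0.002, -1.0]]
wrist_force: [0.4, -0.5, -0.6]
gripper_width: 0.0105
```

Request:
drive_tool --rows '[[0,[0,0,0],0],[0,[0,0,0],0]]'

```text
t: 14.52
tool_pos: [0.5897, -0.0386, 0.0733]
tcp_rot: [[0.118, 0.993, -0.001], [0.993, -0.118, 0.0], [0.0, -0.001, -1.0]]
wrist_force: [0.3, -0.3, -0.5]
gripper_width: 0.0106
```

```bash
python3 go.py .59 -.04 .02 83.1; python3 crop.py hov 140,170,230,270 320,150,400,230 4
python3 - <<'E'
import cv2,numpy as np
s=cv2.imread('pics/s_hov.png');b=(145,195,215,250)
cv2.imwrite('pics/z5.png',cv2.convertScaleAbs(cv2.resize(s[b[1]:b[3],b[0]:b[2]],None,fx=11,fy=11,interpolation=cv2.INTER_CUBIC),alpha=1.3))
E
```

```text
t 14.5167 p [ 0.5897 -0.0386  0.0733] yaw 83.22129430665535 F [ 0.2672 -0.2575 -0.5068] w 0.010627416704070976 tilt [-0.0005  0.0004 -1.    ]
shift mm [-1.4238  0.4544 53.2498]
turn 0.002116985015059747
(400, 680, 3) top starts at col 360
```

View pics/c_hov.png

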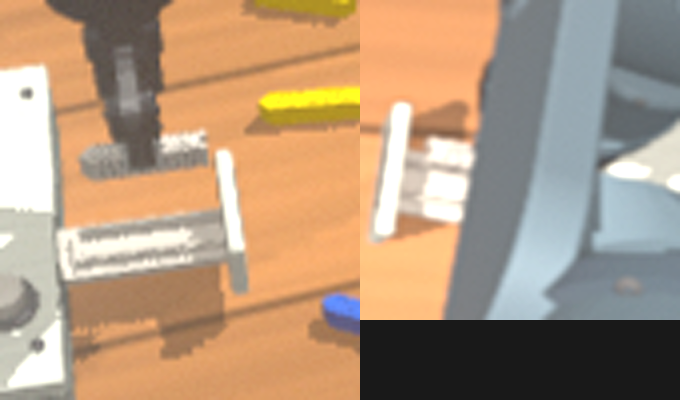

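View pics/z5.png

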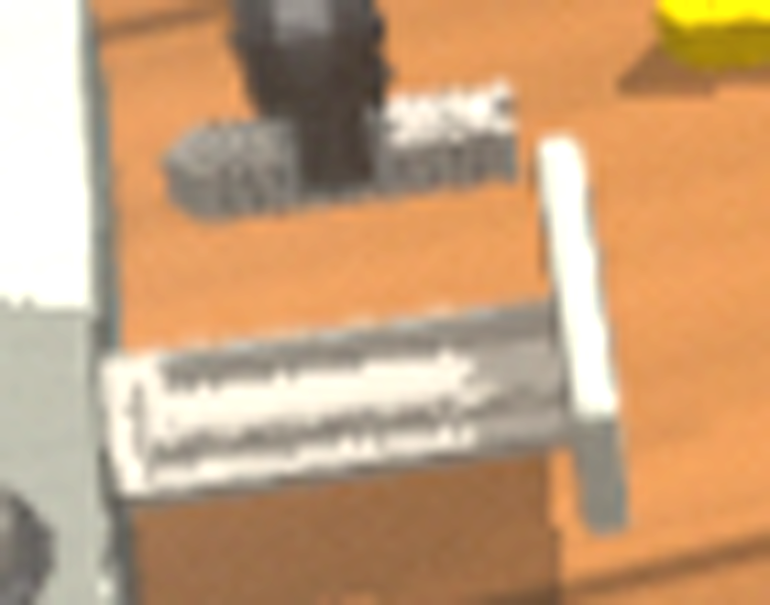

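Run:
```python
from h import *
np.set_printoptions(precision=1,suppress=True)
a=np.array([-.12,-.993,0]);b=np.array([.993,-.12,0])
P=lambda q:((proj('scene',q)-[145,195])+.5)*11-.5
c=np.array([.5897,-.0386,0])
for s in(-.035,0,.035):
  print('s',s)
  for nm,l,z in(('lipfar',-.01025,.038),('floorfar',-.008,.030),('floornear',.008,.030),('lipnear',.01025,.038),('STICKnow botnear',.0065,.094),('STICKnow topfar',-.0065,.109),('STICK placed botnear',.0065,.030)):
    print('  ',nm,P(c+a*s+b*l+[0,0,z]))
```

```text
s -0.035
   lipfar [529.2 297. ]
   floorfar [533.4 330. ]
   floornear [541.1 386.5]
   lipnear [539.  369.4]
   STICKnow botnear [513.8 172.4]
   STICKnow topfar [501.   74.7]
   STICK placed botnear [540.4 381.2]
s 0
   lipfar [362.5 319.9]
   floorfar [367.4 353. ]
   floornear [373.4 410. ]
   lipnear [370.2 392.9]
   STICKnow botnear [339.  195.9]
   STICKnow topfar [325.8  97.8]
   STICK placed botnear [372.8 404.6]
s 0.035
   lipfar [194.4 343. ]
   floorfar [199.9 376.1]
   floornear [204.3 433.6]
   lipnear [199.9 416.7]
   STICKnow botnear [162.6 219.5]
   STICKnow topfar [149.1 121.1]
   STICK placed botnear [203.9 428.2]
```

Request:
drive_tool --rows '[[0,[0,2,12],0],[0,[0,2,25],0],[0,[0,2,37],0],[0,[0,2,45],0],[0,[0,2,48],0],[0,[0,2,48],0],[0,[0,2,48],0]]'

```text
t: 15.2
tool_pos: [0.5919, -0.0403, 0.0251]
tcp_rot: [[0.12, 0.993, -0.001], [0.993, -0.12, 0.0], [0.0, -0.001, -1.0]]
wrist_force: [0.2, -0.2, -0.1]
gripper_width: 0.0104
```

```bash
python3 go.py .59 -.04 .009 83.1; python3 crop.py low 145,195,215,250 320,150,400,230 5
python3 - <<'E'
import cv2,numpy as np
s=cv2.imread('pics/s_low.png');b=(145,195,215,250)
cv2.imwrite('pics/z6.png',cv2.convertScaleAbs(cv2.resize(s[b[1]:b[3],b[0]:b[2]],None,fx=11,fy=11,interpolation=cv2.INTER_CUBIC),alpha=1.3))
E
```

```text
t 15.2 p [ 0.5919 -0.0403  0.0251] yaw 83.11736551168214 F [ 0.2325 -0.1913 -0.1031] w 0.010446524478082607 tilt [-0.0006  0.0002 -1.    ]
shift mm [ 0.0762 -1.89   16.147 ]
turn 0.00030308535514667057
(400, 750, 3) top starts at col 350
```

View pics/z6.png

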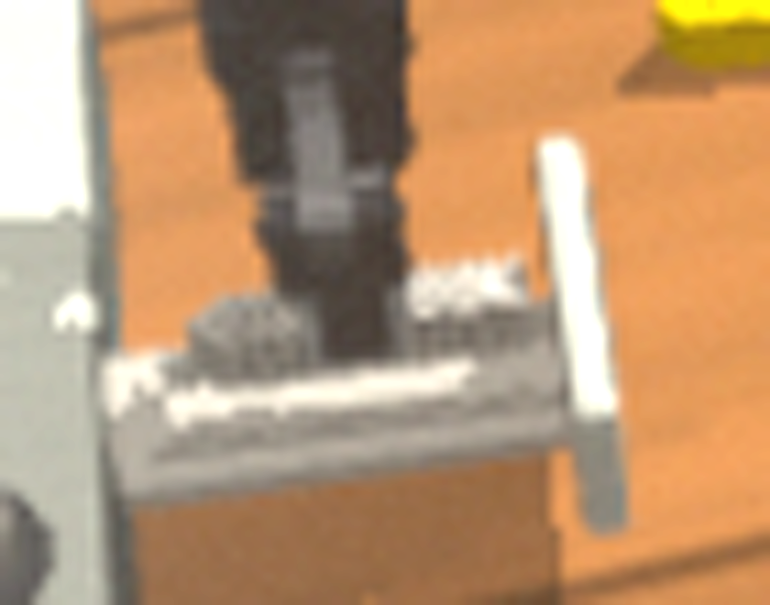

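View pics/c_low.png

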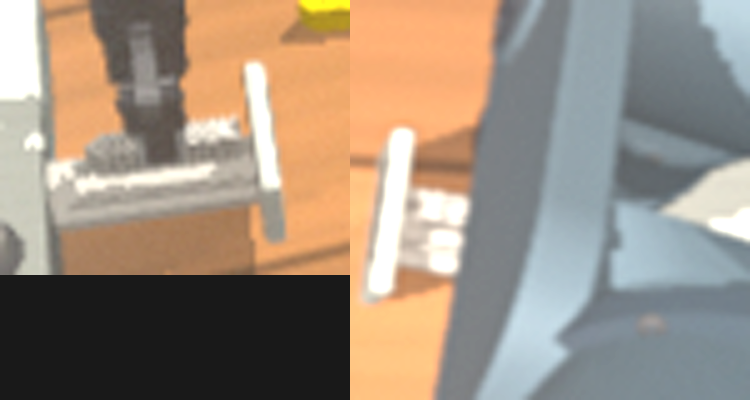

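Request:
drive_tool --rows '[[0,[0,-0.5,4],0],[0,[0,-0.5,8],0],[0,[0,-0.5,11],0],[0,[0,-0.5,11],0]]'

```text
t: 15.63
tool_pos: [0.5907, -0.04, 0.0138]
tcp_rot: [[0.12, 0.993, -0.002], [0.993, -0.12, 0.0], [0.0, -0.002, -1.0]]
wrist_force: [-1.4, -0.3, -1.4]
gripper_width: 0.0105
```

Request:
drive_tool --rows '[[0,[0,0,1],0],[0,[0,0,2],0],[0,[0,0,2],0]]'

```text
t: 15.88
tool_pos: [0.591, -0.0401, 0.0134]
tcp_rot: [[0.119, 0.993, -0.001], [0.993, -0.119, 0.0], [-0.0, -0.001, -1.0]]
wrist_force: [-7.4, 0.9, 8.4]
gripper_width: 0.0106
```

Request:
drive_tool --rows '[[0,[0,0,1],0],[0,[0,0,1.5],0],[0,[0,0,1.5],0]]'

```text
t: 16.13
tool_pos: [0.5911, -0.0402, 0.0131]
tcp_rot: [[0.119, 0.993, -0.001], [0.993, -0.119, -0.0], [-0.0, -0.001, -1.0]]
wrist_force: [-10.1, 1.7, 18.9]
gripper_width: 0.0105
```

Request:
drive_tool --rows '[[0,[0,0,-2.5],0],[0,[0,-1.2,-4],0],[0,[0,-2.5,-4],0],[0,[0,-2.5,-4],0]]'

```text
t: 16.47
tool_pos: [0.589, -0.0399, 0.0148]
tcp_rot: [[0.12, 0.993, 0.0], [0.993, -0.12, 0.0], [0.0, 0.0, -1.0]]
wrist_force: [-0.0, 0.1, -0.2]
gripper_width: 0.0107
```

Request:
drive_tool --rows '[[0,[0,0,1],0],[0,[0,0,2],0],[0,[0,0,2],0]]'

```text
t: 16.72
tool_pos: [0.5887, -0.0399, 0.0124]
tcp_rot: [[0.12, 0.993, -0.001], [0.993, -0.12, 0.0], [0.0, -0.001, -1.0]]
wrist_force: [0.0, 0.6, -1.7]
gripper_width: 0.011
```

Request:
drive_tool --rows '[[0,[0,0,1],0],[0,[0,0,1.5],0],[0,[0,0,1.5],0]]'

```text
t: 16.97
tool_pos: [0.5889, -0.0399, 0.0112]
tcp_rot: [[0.12, 0.993, -0.0], [0.993, -0.12, 0.0], [0.0, -0.0, -1.0]]
wrist_force: [0.4, -0.5, -1.3]
gripper_width: 0.0105
```

Request:
drive_tool --rows '[[0,[0,0,0.6],0],[0,[0,0,1.2],0],[0,[0,0,1.2],0]]'

```text
t: 17.22
tool_pos: [0.5889, -0.0399, 0.0102]
tcp_rot: [[0.12, 0.993, -0.0], [0.993, -0.12, 0.0], [0.0, -0.0, -1.0]]
wrist_force: [0.5, 1.1, -1.4]
gripper_width: 0.0105
```

Request:
drive_tool --rows '[[0,[0,0,0.5],0],[0,[0,0,1],0],[0,[0,0,1],0]]'

```text
t: 17.47
tool_pos: [0.5889, -0.0399, 0.0092]
tcp_rot: [[0.12, 0.993, -0.0], [0.993, -0.12, 0.0], [0.0, -0.0, -1.0]]
wrist_force: [0.5, 0.5, -0.6]
gripper_width: 0.0103
```

Request:
drive_tool --rows '[[0,[0,0,0.5],0],[0,[0,0,1],0],[0,[0,0,1],0]]'

```text
t: 17.72
tool_pos: [0.5891, -0.0399, 0.009]
tcp_rot: [[0.12, 0.993, -0.0], [0.993, -0.12, -0.0], [-0.0, -0.0, -1.0]]
wrist_force: [-2.7, 0.3, 4.9]
gripper_width: 0.011
```

```bash
python3 crop.py low2 145,195,215,250 320,150,400,230 5
python3 - <<'E'
import cv2,numpy as np
s=cv2.imread('pics/s_low2.png');b=(145,195,215,250)
cv2.imwrite('pics/z7.png',cv2.convertScaleAbs(cv2.resize(s[b[1]:b[3],b[0]:b[2]],None,fx=11,fy=11,interpolation=cv2.INTER_CUBIC),alpha=1.3))
E
```

```text
(400, 750, 3) top starts at col 350
```

View pics/z7.png

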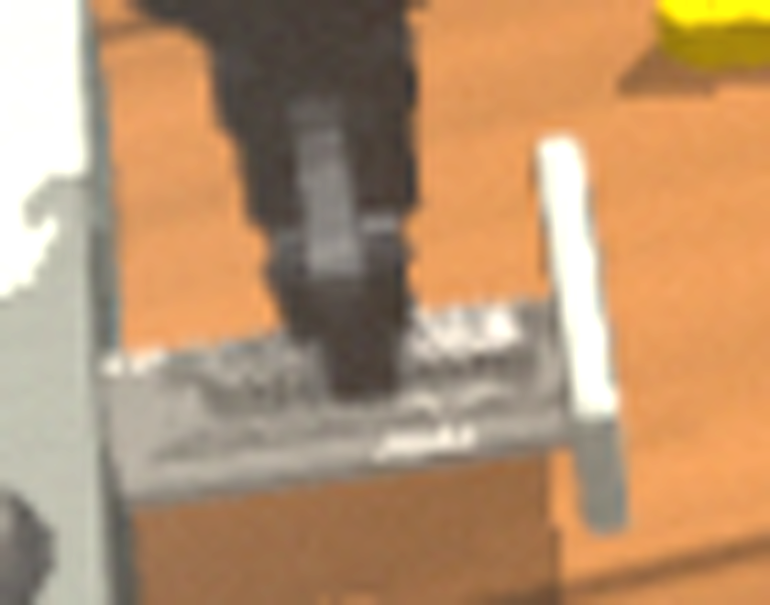

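Request:
drive_tool --rows '[[0,[0,0,-0.7],0],[0.15,[0,0,-0.7],0],[0.25,[0,0,-0.7],0],[0.35,[0,0,-0.7],0],[0.4,[0,0,-1],0],[0.4,[0,0,-1],0],[0.4,[0,0,-1],0],[0.4,[0,0,-8],0],[0.4,[0,0,-20],0],[0.4,[0,0,-50],0],[0.4,[0,0,-90],0],[0.4,[0,0,-100],0]]'

```text
t: 18.82
tool_pos: [0.5929, -0.0408, 0.1157]
tcp_rot: [[0.119, 0.993, 0.009], [0.993, -0.119, -0.003], [-0.001, 0.01, -1.0]]
wrist_force: [2.3, -0.1, 1.7]
gripper_width: 0.0338
```

```bash
python3 go.py ; python3 crop.py pl 145,195,215,250 320,150,400,230 5
python3 - <<'E'
import cv2,numpy as np
s=cv2.imread('pics/s_pl.png');b=(145,195,215,250)
cv2.imwrite('pics/z8.png',cv2.convertScaleAbs(cv2.resize(s[b[1]:b[3],b[0]:b[2]],None,fx=11,fy=11,interpolation=cv2.INTER_CUBIC),alpha=1.2))
E
```

```text
t 18.8167 p [ 0.5929 -0.0408  0.1157] yaw 83.13795518935711 F [ 2.2817 -0.0934  1.7426] w 0.0338429876234179 tilt [ 0.0095 -0.0026 -1.    ]
(400, 750, 3) top starts at col 350
```

View pics/z8.png

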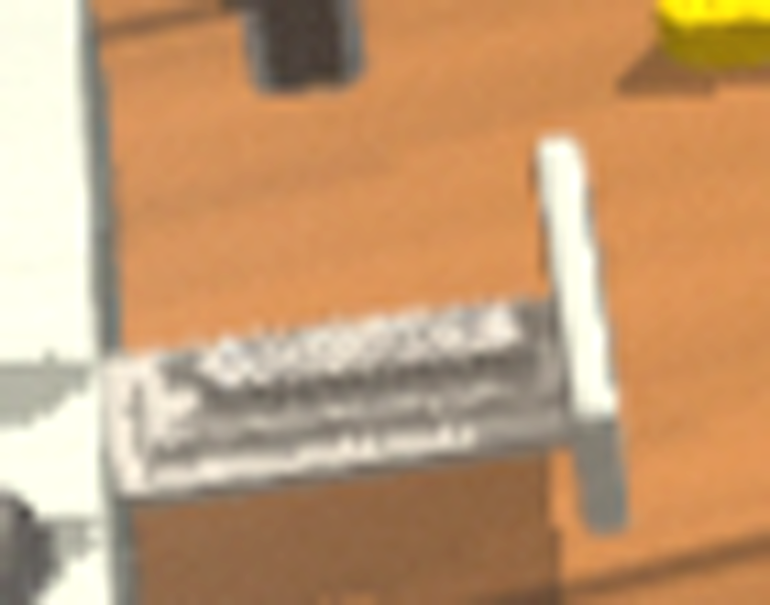

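Request:
drive_tool --rows '[[0,[35,-1,0],0],[0,[70,-1,0],0],[0,[105,-1,0],0],[0,[105,-1,0],0],[0,[105,-1,0],0]]'

```text
t: 19.33
tool_pos: [0.5996, 0.0663, 0.1073]
tcp_rot: [[0.116, 0.993, -0.002], [0.993, -0.116, 0.0], [-0.0, -0.002, -1.0]]
wrist_force: [0.6, -1.1, -0.2]
gripper_width: 0.0
```

```bash
python3 go.py .601 .064 0 83.1;  python3 crop.py pp 140,150,240,260 300,130,400,240 4
```

```text
t 19.3333 p [0.5996 0.0663 0.1073] yaw 83.32260714673586 F [ 0.5671 -1.0809 -0.2301] w 4.254020761560279e-05 tilt [-0.0018  0.0001 -1.    ]
shift mm [ -2.1138   1.8001 107.2776]
turn 0.0038852276490111137
(440, 800, 3) top starts at col 400
```

View pics/c_pp.png

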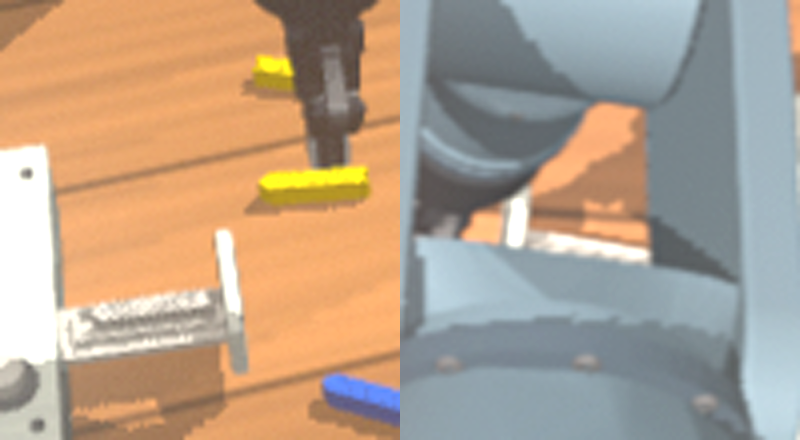

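Request:
drive_tool --rows '[[0,[0,2,35],0],[0,[0,2,70],0],[0,[0,2,95],0],[0,[0,2,105],0],[0,[0,2,105],0],[0,[0,2,105],0]]'

```text
t: 19.93
tool_pos: [0.6028, 0.0633, 0.0036]
tcp_rot: [[0.121, 0.993, -0.0], [0.993, -0.121, -0.0], [-0.0, -0.0, -1.0]]
wrist_force: [1.1, -0.1, 0.7]
gripper_width: 0.0001
```

```bash
python3 go.py .598 .03 0 83.1;  python3 crop.py pp2 140,150,240,260 300,130,400,240 4
```

```text
t 19.9333 p [0.6028 0.0633 0.0036] yaw 83.05463505595014 F [ 1.1289 -0.1049  0.7259] w 9.934206449039368e-05 tilt [-0.0004 -0.0001 -1.    ]
shift mm [-33.5968  -0.7074   3.5669]
turn -0.0007917676386526296
(440, 800, 3) top starts at col 400
```

View pics/c_pp2.png

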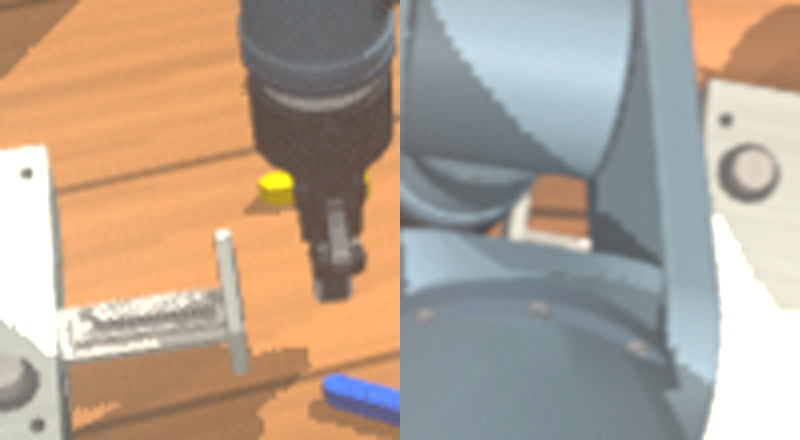

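Request:
drive_tool --rows '[[0,[-12,0,2],0],[0,[-24,0,3],0],[0,[-32,0,3],0],[0,[-32,0,3],0]]'

```text
t: 20.37
tool_pos: [0.5989, 0.0301, 0.0009]
tcp_rot: [[0.122, 0.993, 0.001], [0.993, -0.122, -0.001], [-0.001, 0.001, -1.0]]
wrist_force: [0.4, 0.1, -0.4]
gripper_width: -0.0003
```

Request:
drive_tool --rows '[[0,[-2,0,0],0],[0,[-4,0,0],0],[0,[-6,0,0],0],[0,[-8,0,0],0],[0,[-8,0,0],0]]'

```text
t: 20.78
tool_pos: [0.5978, 0.0244, 0.0003]
tcp_rot: [[0.12, 0.993, -0.0], [0.993, -0.12, -0.0], [-0.0, -0.0, -1.0]]
wrist_force: [0.1, 0.2, -0.5]
gripper_width: 0.0001
```

Request:
drive_tool --rows '[[0,[-2,0,0],0],[0,[-4,0,0],0],[0,[-6,0,0],0],[0,[-8,0,0],0],[0,[-8,0,0],0]]'

```text
t: 21.2
tool_pos: [0.5968, 0.0164, 0.0003]
tcp_rot: [[0.12, 0.993, -0.0], [0.993, -0.12, 0.0], [0.0, -0.0, -1.0]]
wrist_force: [-0.4, 1.8, 0.4]
gripper_width: 0.0001
```

```bash
python3 go.py;  python3 crop.py pp3 140,150,240,260 300,130,400,240 4
```

```text
t 21.2 p [0.5968 0.0164 0.0003] yaw 83.11754856238167 F [-0.3968  1.7906  0.3688] w 0.00013794602437615426 tilt [-0.0001  0.0002 -1.    ]
(440, 800, 3) top starts at col 400
```

View pics/c_pp3.png

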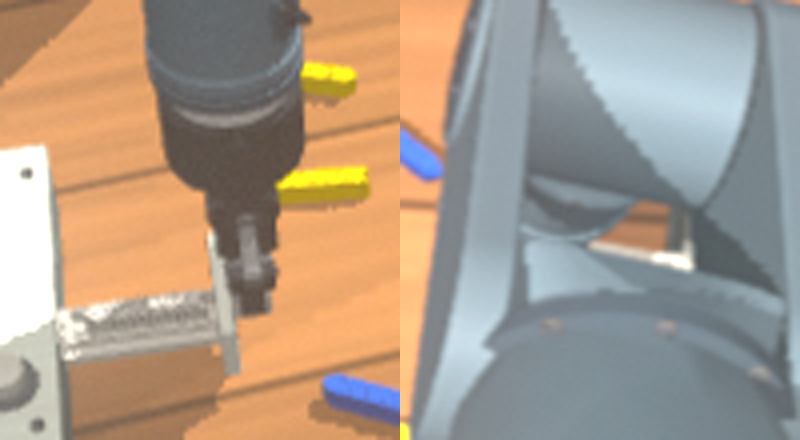

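Request:
drive_tool --rows '[[0,[-3,0,0],0],[0,[-6,0,0],0],[0,[-9,0,0],0],[0,[-12,0,0],0],[0,[-15,0,0],0],[0,[-18,0,0],0],[0,[-21,0,0],0],[0,[-24,0,0],0],[0,[-27,0,0],0],[0,[-30,0,0],0],[0,[-33,0,0],0],[0,[-36,0,0],0]]'

```text
t: 22.3
tool_pos: [0.5924, -0.0194, 0.0002]
tcp_rot: [[0.12, 0.993, -0.0], [0.993, -0.12, 0.0], [0.0, -0.0, -1.0]]
wrist_force: [0.6, 2.5, -0.7]
gripper_width: 0.0001
```

Request:
drive_tool --rows '[[0,[-3,0,0],0],[0,[-6,0,0],0],[0,[-9,0,0],0],[0,[-12,0,0],0],[0,[-15,0,0],0],[0,[-18,0,0],0],[0,[-21,0,0],0],[0,[-24,0,0],0],[0,[-27,0,0],0],[0,[-29,0,0],0],[0,[-30,0,0],0],[0,[-30,0,0],0]]'

```text
t: 23.3
tool_pos: [0.5887, -0.0493, 0.0002]
tcp_rot: [[0.12, 0.993, -0.0], [0.993, -0.12, -0.0], [-0.0, -0.0, -1.0]]
wrist_force: [-2.2, 2.6, -0.1]
gripper_width: -0.0001
```

```bash
python3 go.py;  python3 crop.py pp4 120,150,220,260 330,130,430,240 4
```

```text
t 23.3 p [ 0.5887 -0.0493  0.0002] yaw 83.11004080712333 F [-2.2408  2.6043 -0.1076] w -7.189462081259769e-05 tilt [-0.0004 -0.0002 -1.    ]
(440, 800, 3) top starts at col 400
```

View pics/c_pp4.png

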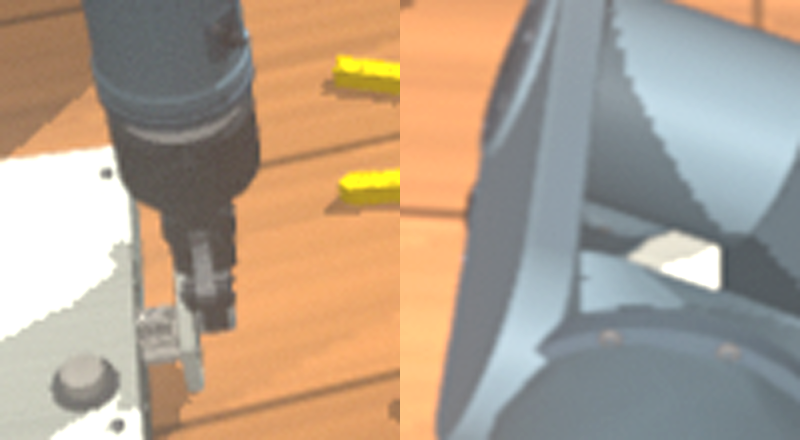

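Request:
drive_tool --rows '[[0,[-1.5,0,0],0],[0,[-3,0,0],0],[0,[-4.5,0,0],0],[0,[-6,0,0],0],[0,[-6,0,0],0]]'

```text
t: 23.82
tool_pos: [0.588, -0.0548, 0.0002]
tcp_rot: [[0.12, 0.993, -0.0], [0.993, -0.12, 0.001], [0.0, -0.0, -1.0]]
wrist_force: [-2.9, 5.1, 0.9]
gripper_width: 0.0002
```

Request:
drive_tool --rows '[[0,[-1.5,0,0],0],[0,[-3,0,0],0],[0,[-4,0,0],0],[0,[-4,0,0],0]]'

```text
t: 24.15
tool_pos: [0.5876, -0.0584, 0.0002]
tcp_rot: [[0.12, 0.993, -0.0], [0.993, -0.12, 0.001], [0.001, -0.0, -1.0]]
wrist_force: [-2.3, 6.6, 0.4]
gripper_width: 0.0004
```

Request:
drive_tool --rows '[[0,[-1,0,0],0],[0,[-2,0,0],0],[0,[-3,0,0],0],[0,[-3,0,0],0]]'

```text
t: 24.48
tool_pos: [0.5872, -0.0616, 0.0003]
tcp_rot: [[0.119, 0.993, -0.0], [0.993, -0.119, 0.0], [0.0, -0.0, -1.0]]
wrist_force: [-1.5, 5.2, 0.9]
gripper_width: 0.0002
```

```bash
python3 go.py;  python3 crop.py pp5 120,150,220,260 330,130,430,240 4
```

```text
t 24.4833 p [ 0.5872 -0.0616  0.0003] yaw 83.14058318806401 F [-1.5061  5.1618  0.8589] w 0.00019439225186524667 tilt [-0.0003  0.0003 -1.    ]
(440, 800, 3) top starts at col 400
```

View pics/c_pp5.png

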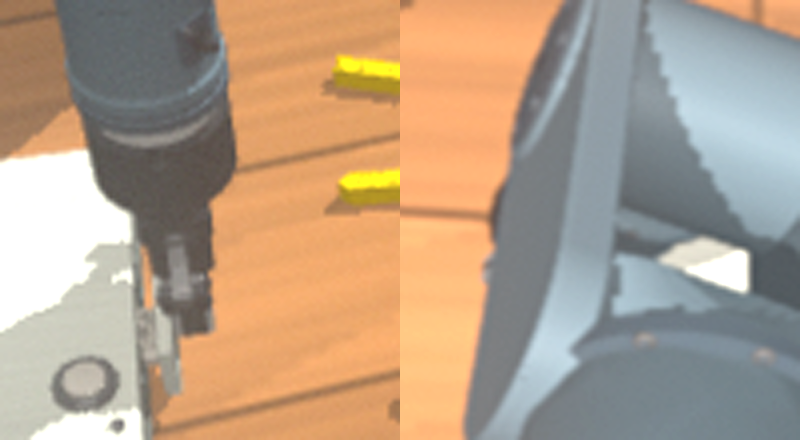

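Request:
drive_tool --rows '[[0,[-1,0,0],0],[0,[-2,0,0],0],[0,[-2,0,0],0]]'

```text
t: 24.83
tool_pos: [0.587, -0.0639, 0.0003]
tcp_rot: [[0.12, 0.993, -0.0], [0.993, -0.12, 0.0], [0.0, -0.0, -1.0]]
wrist_force: [-1.8, 4.8, 1.0]
gripper_width: -0.0001
```

Request:
drive_tool --rows '[[0,[-1,0,0],0],[0,[-2,0,0],0],[0,[-2,0,0],0]]'

```text
t: 25.08
tool_pos: [0.5868, -0.0654, 0.0003]
tcp_rot: [[0.12, 0.993, -0.0], [0.993, -0.12, 0.001], [0.001, -0.0, -1.0]]
wrist_force: [-2.3, 6.8, 0.9]
gripper_width: -0.0005
```

Request:
drive_tool --rows '[[0,[-1,0,0],0],[0,[-2,0,0],0],[0,[-2,0,0],0]]'

```text
t: 25.33
tool_pos: [0.5866, -0.0668, 0.0002]
tcp_rot: [[0.12, 0.993, -0.0], [0.993, -0.12, 0.002], [0.002, -0.0, -1.0]]
wrist_force: [-1.8, 7.9, 1.6]
gripper_width: -0.0001
```

Request:
drive_tool --rows '[[0,[-0.7,0,0],0],[0,[-1.4,0,0],0],[0,[-1.4,0,0],0]]'

```text
t: 25.58
tool_pos: [0.5865, -0.0678, 0.0003]
tcp_rot: [[0.12, 0.993, -0.0], [0.993, -0.12, 0.002], [0.002, -0.0, -1.0]]
wrist_force: [-1.2, 10.0, 2.0]
gripper_width: -0.0003
```

Request:
drive_tool --rows '[[0,[-0.7,0,0],0],[0,[-1.2,0,0],0],[0,[-1.2,0,0],0]]'

```text
t: 25.83
tool_pos: [0.5864, -0.0686, 0.0003]
tcp_rot: [[0.12, 0.993, 0.0], [0.993, -0.12, 0.003], [0.003, -0.0, -1.0]]
wrist_force: [-0.6, 11.0, 1.8]
gripper_width: -0.0001
```

```bash
python3 go.py;  python3 crop.py pp6 120,190,200,260 330,130,430,240 5
```

```text
t 25.8333 p [ 0.5864 -0.0686  0.0003] yaw 83.12438732401954 F [-0.6375 11.023   1.8385] w -5.2022816804273386e-05 tilt [ 0.      0.0025 -1.    ]
(550, 900, 3) top starts at col 400
```

View pics/c_pp6.png

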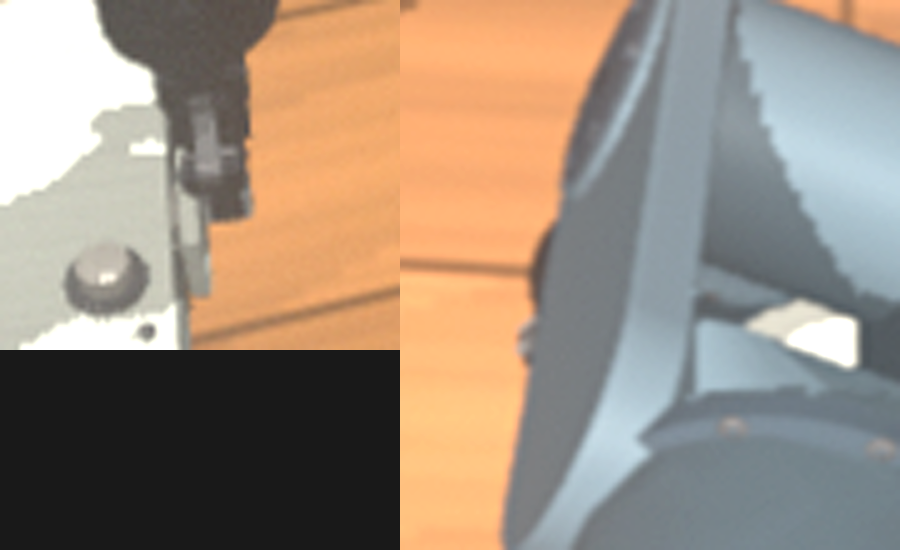

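Request:
drive_tool --rows '[[0,[-0.5,0,0],0],[0,[-1,0,0],0],[0,[-1,0,0],0],[0,[-1,0,0],0]]'

```text
t: 26.27
tool_pos: [0.5863, -0.0693, 0.0003]
tcp_rot: [[0.12, 0.993, 0.0], [0.993, -0.12, 0.003], [0.003, -0.0, -1.0]]
wrist_force: [0.2, 11.8, 1.8]
gripper_width: 0.0001
```

Request:
drive_tool --rows '[[0,[-0.5,0,0],0],[0,[-0.8,0,0],0],[0,[-0.8,0,0],0],[0,[-0.8,0,0],0]]'

```text
t: 26.6
tool_pos: [0.5862, -0.0699, 0.0003]
tcp_rot: [[0.12, 0.993, 0.0], [0.993, -0.12, 0.003], [0.003, -0.0, -1.0]]
wrist_force: [-1.2, 12.9, 2.0]
gripper_width: 0.0002
```

Request:
drive_tool --rows '[[0,[-0.5,0,0],0],[0,[-1,0,0],0],[0,[-1,0,0],0],[0,[-1,0,0],0]]'

```text
t: 26.93
tool_pos: [0.5861, -0.0705, 0.0003]
tcp_rot: [[0.12, 0.993, 0.0], [0.993, -0.12, 0.004], [0.004, -0.0, -1.0]]
wrist_force: [-0.3, 14.1, 2.8]
gripper_width: 0.0001
```

Request:
drive_tool --rows '[[0,[1,0,0],0],[0,[2.5,0,0],0],[0,[4,0,0],0],[0,[6,0,0],0],[0,[8,0,0],0],[0,[10,0,0],0],[0,[12,0,0],0],[0,[14,0,0],0],[0,[16,0,0],0],[0,[16,0,0],0]]'

```text
t: 27.77
tool_pos: [0.588, -0.0571, 0.0003]
tcp_rot: [[0.12, 0.993, 0.0], [0.993, -0.12, -0.0], [-0.0, 0.0, -1.0]]
wrist_force: [0.5, 0.1, -0.4]
gripper_width: -0.0
```

```bash
python3 go.py;  python3 crop.py pp7 120,190,200,260 330,130,430,240 5
```

```text
t 27.7667 p [ 0.588  -0.0571  0.0003] yaw 83.13321185815006 F [ 0.4684  0.087  -0.4319] w -4.4625017260660905e-05 tilt [ 0.0002 -0.0001 -1.    ]
(550, 900, 3) top starts at col 400
```

View pics/c_pp7.png

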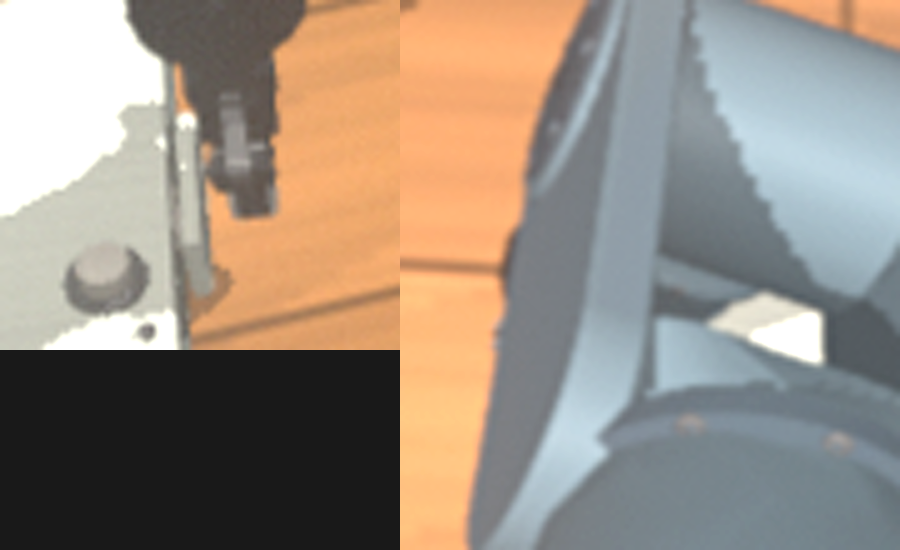

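The tray stays shut with the finger clear and the force at zero. I'll back off and lift, then look again.

Request:
drive_tool --rows '[[0,[20,0,0],0],[0,[40,0,0],0],[0,[40,0,-30],0],[0,[40,0,-65],0],[0,[40,0,-100],0],[0,[40,0,-130],0],[0,[70,0,-150],0],[0,[100,0,-150],0],[0,[130,0,-150],0],[0,[150,0,-150],0],[0,[150,0,-150],0],[0,[150,0,-150],0]]'

```text
t: 28.87
tool_pos: [0.6057, 0.0924, 0.1502]
tcp_rot: [[0.118, 0.993, -0.0], [0.993, -0.118, -0.0], [-0.0, -0.0, -1.0]]
wrist_force: [0.6, -0.1, 0.9]
gripper_width: 0.0
```

```bash
python3 go.py;  python3 crop.py fin 0,0,512,384 0,0,512,384 1
```

```text
t 28.8667 p [0.6057 0.0924 0.1502] yaw 83.249599487173 F [ 0.5566 -0.1221  0.9174] w 4.365032814782446e-05 tilt [-0.0002 -0.0003 -1.    ]
(384, 1024, 3) top starts at col 512
```

View pics/s_fin.png

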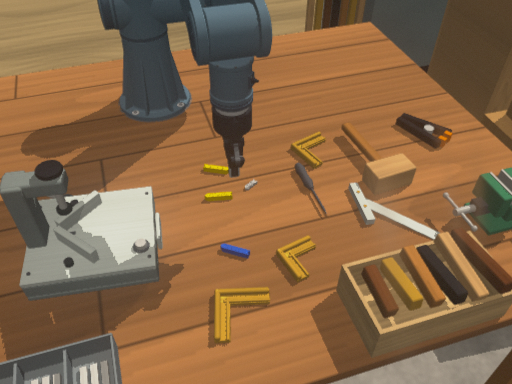

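View pics/t_fin.png

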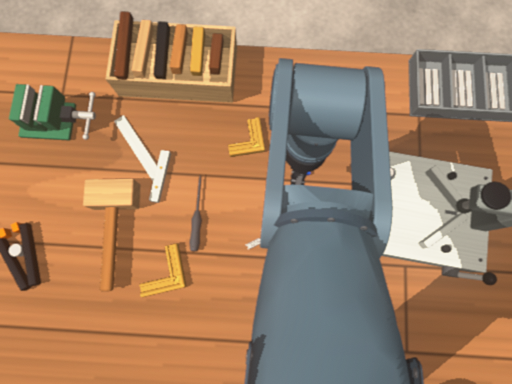

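```bash
python3 -c "
from cell import manip
print(manip.finish_job(), manip.state()['t'])"
```

```text
the job is handed in; nothing more can be done
the job is handed in; nothing more can be done
```

The taller V-nail stick is loaded and the tray is shut. I handed the job in at about 29 s of the 67 s allowed. No verdict was reported.

- **Release:** I pressed it at about 3 to 5 N and the tray popped fully out.
- **Stick:** I laid it flat in the channel with its nose towards the machine. It touched the channel floor at the height I had worked out beforehand. On the first try it caught the channel's lip, at about 19 N down and 10 N sideways. I lifted it, moved it 2.5 mm across, and it then went in freely, with 5 N at the floor.
- **Tray:** I pushed it home slowly, to about 14 N at most. It stayed shut after I backed the gripper off.

**Last checks:** The final picture shows the panel back where it started and the release cap up. The other stick, and everything else the arm does not hide, lies where it was. The gripper is clear of everything and the wrist reads about 1 N, which is noise.

**What disagreed:**
- The two cameras differed by 4 to 6 mm in x, and by up to about 13 mm at the machine's deck corners. I used averages and corrected by sight and touch.
- The fingertips were about 30 mm short of the reported TCP, which I found by touching the release cap. I set all later heights from that.
- The gripper read 10 mm while holding the 13 mm stick.

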